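# Dry-fit the rod handle in the cradle

### The arm

A 6-joint arm with a two-finger parallel gripper is mounted at the origin on the work surface. World frame = base frame: x ahead of the robot, y to its left, z up, the work surface at z = 0. Lengths are in m, angles in rad, forces in N, time in s.
With the tool pointing down it reaches from about 0.375 to 0.9 m from the base axis. Payload 3.1 kg.
Tool frame: the origin (TCP) lies midway between the tips of the shut fingers; the grasp point (between the pads) lies 19 mm behind it; z points along the fingers, y is the line along which they close (so a half turn about z gives the same grasp; the last joint's range is limited). The gripper opens to 85 mm and grips with 20 to 120 N. Pads are 22 mm wide; open, the fingers measure 114 mm over their backs; the gripper's body (76 mm by 85 mm) begins 54 mm behind the grasp point. The pads swing forward as they close: fully open they stand 13 mm farther back than shut.
Start: joints at [1.135, 0.527, 1.433, -0, 1.181, -0.178], TCP at [0.159, 0.604, 0.231] pointing down, gripper open.
Joint ranges: [-3.08, 3.08], [-0.75, 2.2], [0.22, 2.44], [-1.43, 4.57], [0, 2.65], [-2.85, 2.85]. Speed limits (rad/s): [2.79, 2.79, 3.14, 3.14, 3.14, 3.14].

### API

Orientations are given as a unit quaternion [x, y, z, w].
In Python, from station import manip gives the robot as it stands.
- The arm moves only by the tool drive_tool, never from a script. Its argument "motion" is a list that holds one entry, the list of rows, each a list of 5 numbers: the finger opening in mm, from 0 to 85.4, then the shift along the tool's x, y, z in units of 30 mm (1.0 is 30 mm), then the turn about the tool's z in units of 8 degrees (1.0 is 8 degrees). In form: [[[fingers, x, y, z, yaw], ...]]. A call has 1 to 10 rows; each row is the pose to reach, as a shift and turn from the pose commanded when the call began, along the tool's axes at that moment; what a row does not reach only later rows make up. A row lasts 1/10 s, in which the tool goes at most 50 mm and 8.59 degrees, less where a joint would pass 70% of its speed; a pose out of reach is approached as far as the arm can. A call with a gripper value outside its range is refused whole. The fingers move at their own pace and stop on an object; "squeeze" is the grip in N (left out, the last holds). Time passes only in rows, so rows that repeat a pose let the fingers close. It gives the time, the measured TCP pose, the force, the opening and the grip force at its end, in the units of the state.
- manip.sense(): the state, without advancing time (a new reading comes with each control period).
- manip.snapshot(name): name is "side" or "top"; returns the picture (480x640x3 uint8, red, green, blue); there is no depth.
- manip.camera_model(name): a dict with "fov_y" (degrees; the focal length in pixels is half the picture's height over the tangent of half this angle, whatever the lens; pixels are square), "cx", "cy" (the principal point, pixels), "k1" (the pictures are not rectified: a ray, as slopes to the right and down, at radius r is drawn at 1 + k1 r^2 times it, then the intrinsics apply), "origin" and "orientation" of the camera in the world. Camera axes: x right, y up, looking along -z (the intrinsics and any distortion apply to the point x, -y, -z); pixel columns grow to the right and rows downward; lengths in m; the calibration is good to about 2 mm. A picture is of the moment at which its call begins. camera_model takes no time and is no camera call.
- manip.sign_off(): hands the job in; it is judged then, once.
The state is a dict: "t": time; "q": joint angles; "qd": joint speeds; "tau": joint torques, N m; "tcp_pos": TCP position; "tool_rot": TCP orientation; "force": force on the tool from outside, world axes, zero at the start; "ft_torque": the same for the moment, N m; "finger_gap": opening from 0.0 (shut) to 1.0 (fully open); "gripper_force": force on a finger pad.
Only numpy, scipy, OpenCV 4.12 (cv2) and the standard library are available. Lean on these libraries where they do the work, as an engineer would, in place of code of your own. Each camera call takes 0.05 s, during which the arm holds its last target. There are 200 camera calls.

### The job

Dry-fit the fishing-rod handle in the grooved pine cradle, all parts lying in the groove in one line, end to end from the dark wooden stop, no gap wider than 1 cm or so: first the black rubber butt cap with its domed end to the stop, next the long cork rear grip, then the reel seat with its silver nut towards the rear grip, and last the short cork fore grip with its narrow end pointing away from the reel seat. Leave the glue bottle, the thread spool and the drilled pine block standing where they are.

Things in the scene. Friction and masses are not known exactly. Their poses are not given: they have to be found in the camera images.
- cradle: Fixed pine plank 400 x 60 mm, 20 mm high, with a shallow V groove of 120 degrees (21 mm wide, 6 mm deep, bottom 14 mm above the table) along its whole length. Origin: centre of its underside; y runs along the groove, x across, z up. Lies roughly crosswise. Parts slide easily along the groove. A round part of radius r that lies in the groove has its axis 14 mm + 1.155 r above the table.
- stop: Dark brown wooden stop, fixed on one end of the cradle (which end changes): 20 mm along the groove, 24 mm across, 34 mm high. Origin: centre of its underside, on the cradle's top over the groove, 190 mm from the cradle's middle. The free groove between the stop and the rest is 360 mm long.
- rest: Pale, notched blank rest, fixed on the other end of the cradle: 20 mm along the groove, 24 mm across, 26 mm high, origin like the stop's. Nothing is put on it.
- butt_cap: Black rubber butt cap, 32 mm long, 30 mm in diameter (the last 10 mm round off to a dome), a brass rim round its flat open end. Origin on its axis at mid-length; x along the axis, +x towards the flat end, the domed end at -x. Starts lying level on the table; slightly 12-sided, so it does not roll by itself. About 18 g.
- rear_grip: Long cork rear grip, a plain cylinder 110 mm long, 28 mm in diameter, both ends alike. Origin on its axis at mid-length; x along the axis. Starts lying level on the table; slightly 12-sided, so it does not roll by itself. About 22 g.
- reel_seat: Black reel seat 96 mm long: a 28 mm long hood of 25 mm diameter at each end, between them a 40 mm long barrel of 19 mm diameter to grip. The hood at -x carries the silver knurled lock nut (outer 18 mm), the hood at +x is all black. Origin on its axis at mid-length; x along the axis. Rests on its hoods. Starts lying level on the table; slightly 12-sided, so it does not roll by itself. About 40 g.
- fore_grip: Short cork fore grip 76 mm long, 28 mm in diameter over its first 46 mm (from -x), then tapering over 30 mm to a narrow end of 17 mm at +x. Origin on its axis at mid-length; x along the axis. It rests level on its cylindrical part; grip it there, for instance 12 mm from the origin towards -x. Starts lying level on the table; slightly 12-sided, so it does not roll by itself. About 14 g.
- glue_bottle: Small upright amber glue bottle with a white cap, 36 mm in diameter, 75 mm high, loose, left of the cradle. Origin: centre of its underside. To be left alone.
- thread_spool: Upright spool of red winding thread, 28 mm in diameter, 48 mm high, loose, among the parts, on their near side. Origin: centre of its underside. To be left alone. (A fixed stack of two cork rings, 32 mm in diameter and 26 mm high, stands about 0.35 m straight ahead of the robot.)
- drill_block: Loose pine drilling block 95 x 55 x 35 mm with a large hole and two dowels that stand up 18 mm, right of the cradle. Origin: centre of its underside. To be left alone.

How it is judged:
At the end, for the whole second after the job is handed in: All four parts lie released and at rest in the groove (8 mm sideways, 5 mm in height, 0.12 rad), in the stated order and the stated way round from the stop, every gap under 12 mm; glue bottle, thread spool and drilling block upright, moved less than 20 mm (x of butt_cap in the frame of cradle between -0.008 and 0.008 m and z of butt_cap in the frame of cradle between 0.0263 and 0.0363 m and angle between the x axis of each of butt_cap, rear_grip, reel_seat, fore_grip and the y axis of cradle, either way round below 0.12 rad and linear speed of each of butt_cap, rear_grip, reel_seat, fore_grip below 0.01 m/s and angular speed of each of butt_cap, rear_grip, reel_seat, fore_grip below 0.1 rad/s and x of rear_grip in the frame of cradle between -0.008 and 0.008 m and z of rear_grip in the frame of cradle between 0.0252 and 0.0352 m and x of reel_seat in the frame of cradle between -0.008 and 0.008 m and z of reel_seat in the frame of cradle between 0.0234 and 0.0334 m and x of fore_grip in the frame of cradle between -0.008 and 0.008 m and z of fore_grip in the frame of cradle between 0.0252 and 0.0352 m and horizontal distance between butt_cap and stop below 0.038 m and x of rear_grip in the frame of butt_cap between 0.06 and 0.083 m and x of rear_grip in the frame of reel_seat between -0.115 and -0.09 m and x of fore_grip in the frame of reel_seat between 0.07 and 0.098 m and x of reel_seat in the frame of fore_grip below -0.07 m and distance of each of glue_bottle, thread_spool, drill_block from where it was at the start of the episode below 0.02 m and angle between each of glue_bottle, thread_spool, drill_block's own z axis and vertical below 0.2 rad); the robot touches nothing.
It fails at once if the glue bottle is knocked over or pushed more than 25 mm away (distance of glue_bottle from where it was at the start of the episode above 0.025 m or angle between glue_bottle's own z axis and vertical above 0.4 rad).
It fails at once if the thread spool is knocked over or pushed more than 25 mm away (distance of thread_spool from where it was at the start of the episode above 0.025 m or angle between thread_spool's own z axis and vertical above 0.4 rad).
It fails at once if the drill block is knocked over or pushed more than 25 mm away (distance of drill_block from where it was at the start of the episode above 0.025 m or angle between drill_block's own z axis and vertical above 0.4 rad).
It also fails if it takes over 106 s, if anything falls off the work surface, if the arm or the gripper's body presses on something with over 40 N, if the wrist force passes 120 N, or if a joint passes its speed limit or range.

## Working session

There is one attempt and no reset: what is moved stays moved. The work goes in short steps, Python scripts to look and compute and a tool call to move; the robot and the scene stay as the last step left them, time stands still between calls to the robot, and variables do not carry over. Pictures are saved under pics/ and viewed, at most 14 in all, crops included, and the job is handed in when it is done.

Besides the shell and the picture viewer there is one more tool, called after "Call:" by a JSON object that holds its "method" and its "body", one argument or row to a line. drive_tool: Moves the arm, as the interface text tells. Its arguments: {"type":"object","properties":{"motion":{"type":"array","items":{"type":"array","items":{"type":"array","items":{"type":"number"}}}},"squeeze":{"type":"number"}},"required":["motion"]}

```bash
mkdir -p pics; ls; python3 - <<'E'
from station import manip
import cv2
for n in("top","side"):
    cv2.imwrite(f"pics/{n}0.png",manip.snapshot(n)[:,:,::-1]); print(manip.camera_model(n))
print(manip.sense())
E
```

```text
pics
{'fov_y': 49.25664329062722, 'cx': 314.9565941066897, 'cy': 232.6008594956628, 'k1': -0.10896150263905936, 'origin': array([ 2.79476103e-01, -9.07548712e-04,  1.35572828e+00]), 'orientation': array([-0.0644474 ,  0.0652983 ,  0.70681101, -0.70142773])}
{'fov_y': 44.160983242654936, 'cx': 314.28899412222256, 'cy': 238.04780017855842, 'k1': -0.021489690479380433, 'origin': array([0.21772424, 0.9439563 , 0.70558732]), 'orientation': array([-0.07498755,  0.47386659,  0.86975475, -0.1155595 ])}
{'t': 0.1, 'q': array([ 1.13451573e+00,  5.28374820e-01,  1.43378179e+00,  3.77567491e-05,
        1.18140064e+00, -1.78502422e-01]), 'qd': array([ 0.0007724 , -0.00196816, -0.00376207, -0.00032091,  0.00041187,
       -0.00106967]), 'tau': array([-5.88876310e-05, -4.43302703e+01, -1.78586286e+01, -2.06942218e-04,
        3.91343943e-03, -1.93155785e-06]), 'tcp_pos': array([0.15901874, 0.60376487, 0.23042805]), 'tool_rot': array([ 1.28539588e-01,  9.91703892e-01, -9.30972661e-04, -3.13857405e-04]), 'force': array([-0.37305845, -0.15207506,  0.31149373]), 'ft_torque': array([-0.02541969,  0.05077815, -0.01662875]), 'gripper_force': 0.0, 'finger_gap': 0.9984972487275139}
```

View pics/top0.png

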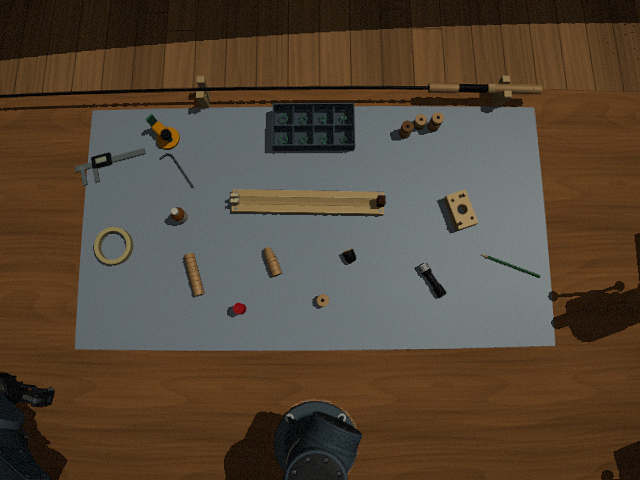

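View pics/side0.png

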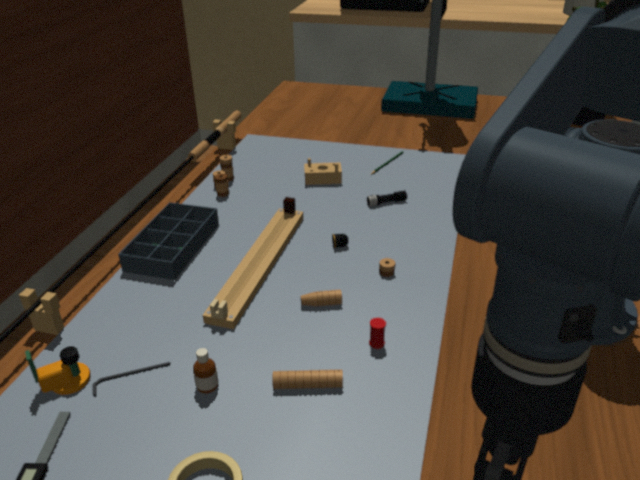

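Top view: the cradle runs from (231,202) to (384,205), with the dark stop at its right end (381,201) and the pale rest on the left. The rear grip is at (193,274), fore grip (272,262), butt cap (349,256), reel seat (432,280), spool (239,309), bottle (178,215) and block (460,210). I'll enlarge it to pick masks.

```bash
cat > h.py <<'E'
import numpy as np,cv2
from scipy.spatial.transform import Rotation as R
from station import manip
def K(m):
    f=240/np.tan(np.radians(m["fov_y"]/2)); return np.array([[f,0,m["cx"]],[0,f,m["cy"]],[0,0,1]])
def ray(n,uv):
    m=manip.camera_model(n); p=cv2.undistortPoints(np.float64(uv).reshape(-1,1,2),K(m),np.array([m["k1"],0,0,0])).reshape(-1,2)
    d=np.c_[p[:,0],-p[:,1],-np.ones(len(p))]; return m["origin"],R.from_quat(m["orientation"]).apply(d)
def cast(n,uv,z):
    o,d=ray(n,uv); return o+d*((z-o[2])/d[:,2])[:,None]
def proj(n,P):
    m=manip.camera_model(n); q=R.from_quat(m["orientation"]).inv().apply(np.float64(P).reshape(-1,3)-m["origin"])
    q=q*[1,-1,-1]; return cv2.projectPoints(q,np.zeros(3),np.zeros(3),K(m),np.array([m["k1"],0,0,0]))[0].reshape(-1,2)
E
python3 - <<'E'
import cv2,numpy as np
a=cv2.imread("pics/top0.png"); c=a[170:325,165:485]
c=np.clip(255*(c/255.)**.6*1.1,0,255).astype(np.uint8)
cv2.imwrite("pics/top0c.png",cv2.resize(c,None,fx=2.5,fy=2.5,interpolation=cv2.INTER_CUBIC))
E
```

```text
(no output)
```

View pics/top0c.png

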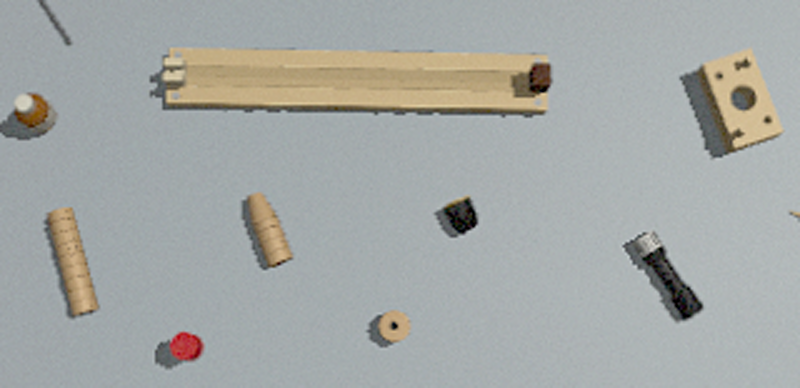

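```bash
cat > det.py <<'E'
from h import *
def masks(a):
    h=cv2.cvtColor(a,cv2.COLOR_BGR2HSV); f=a.astype(int)
    warm=((f[...,2]-f[...,0])>25).astype(np.uint8); dark=(h[...,2]<38).astype(np.uint8)
    return warm,dark
def comp(mask,box):
    m=np.zeros_like(mask); x0,y0,x1,y1=box; m[y0:y1,x0:x1]=mask[y0:y1,x0:x1]
    cs,_=cv2.findContours(m,cv2.RETR_EXTERNAL,cv2.CHAIN_APPROX_NONE)
    c=max(cs,key=cv2.contourArea); return c
E
python3 - <<'E'
from det import *
a=cv2.imread("pics/top0.png"); warm,dark=masks(a)
print(a[190,150],a[256,349],a[259,343],a[268,428],a[282,424], a[270,193])
for n,b,m,z in(("rear",(180,245,210,302),warm,.014),("fore",(258,242,288,282),warm,.014),("cap",(335,242,362,270),dark,.015),("seat",(414,258,452,302),dark,.0125),("spool",(228,298,250,320),warm,.024),("bottle",(165,202,190,227),warm,.03),("block",(440,185,482,236),warm,.035),("cradle",(222,184,392,222),warm,.02),("stack",(308,288,334,312),warm,.026)):
    c=comp(m,b); r=cv2.minAreaRect(c); bx=cv2.boxPoints(r); P=cast("top",bx,z)[:,:2]
    print(n,cv2.contourArea(c),np.round(r[0],1),np.round(cast("top",[r[0]],z)[0],4)); print("  ",np.round(P,4).tolist(),np.round([np.linalg.norm(P[0]-P[1]),np.linalg.norm(P[1]-P[2])],4))
E
```

```text
[106 104  95] [16 20 17] [46 44 42] [124 134 137] [122 121 114] [ 77 117 149]
rear 386.0 [193.5 273.7] [0.423  0.3113 0.014 ]
   [[0.4734, 0.3401], [0.4801, 0.314], [0.3732, 0.283], [0.3667, 0.3087]] [0.0269 0.1112]
fore 236.5 [271.8 260.7] [0.4558 0.1087 0.014 ]
   [[0.4869, 0.1343], [0.496, 0.1099], [0.425, 0.0832], [0.416, 0.1074]] [0.0261 0.0759]
cap 108.0 [348.9 256.8] [ 0.4643 -0.0908  0.015 ]
   [[0.4737, -0.0713], [0.4847, -0.0992], [0.4549, -0.1103], [0.444, -0.0825]] [0.03   0.0318]
seat 216.0 [433.5 283.1] [ 0.3942 -0.3084  0.0125]
   [[0.4199, -0.2764], [0.4352, -0.3032], [0.3685, -0.3403], [0.3534, -0.3135]] [0.0309 0.0764]
spool 107.0 [239.5 308. ] [0.3343 0.189  0.024 ]
   [[0.347, 0.2057], [0.3469, 0.1726], [0.3217, 0.1723], [0.3218, 0.2053]] [0.0331 0.0252]
bottle 67.5 [178.  214.2] [0.5774 0.354  0.03  ]
   [[0.5745, 0.3755], [0.5994, 0.3559], [0.5802, 0.3326], [0.5555, 0.3522]] [0.0317 0.0301]
block 717.5 [461.3 209.2] [ 0.5841 -0.386   0.035 ]
   [[0.6207, -0.3434], [0.6414, -0.4006], [0.5478, -0.4285], [0.5278, -0.3717]] [0.0609 0.0977]
cradle 3213.5 [306.9 201.5] [0.6108 0.017  0.02  ]
   [[0.5849, 0.2197], [0.6479, 0.2201], [0.6373, -0.187], [0.5746, -0.1838]] [0.063  0.4073]
stack 111.0 [322. 300.] [ 0.3532 -0.0199  0.026 ]
   [[0.3684, -0.0049], [0.3682, -0.0353], [0.338, -0.0349], [0.3382, -0.0047]] [0.0304 0.0302]
```

The cap's rim faces roughly away from the robot. The seat's silver nut points up-left, and the fore grip's narrow end points up. Next I'll refine the cradle, seat and cap.

```bash
python3 - <<'E'
from det import *
a=cv2.imread("pics/top0.png"); warm,dark=masks(a); f=a.astype(float)
# cradle long edges: saturation profile crossing per column
d=f[...,2]-f[...,0]
T=[];B=[]
for u in range(250,365,3):
    c=d[180:225,u]; i=np.where(c>20)[0]; T.append((u,180+i[0]-.5)); B.append((u,180+i[-1]+.5))
t=cast("top",T,.02);b=cast("top",B,0.);b2=cast("top",B,0.02)
for P in(t,b,b2): k=np.polyfit(P[:,1],P[:,0],1); print(np.round(k,4),np.round(np.std(P[:,0]-np.polyval(k,P[:,1])),4))
# cradle right end: top face, along rows
e=[]
for v in (196,197,198,208,209,210): 
    i=np.where(d[v,370:400]>20)[0]; e.append((370+i[-1]+.5,v))
print("end",np.round(cast("top",e,.02),4).tolist())
e=[]
for v in (198,208,209,210):
    i=np.where(d[v,215:250]>20)[0]; e.append((215+i[0]-.5,v))
print("left",np.round(cast("top",e,.02),4).tolist())
s=f[258:300,414:452]; m=(s.min(2)>112+8)
v,u=np.nonzero(m); print("silver",u.mean()+414,v.mean()+258,len(u),cast("top",[(u.mean()+414,v.mean()+258)],.0125))
m=d[244:270,338:362]; v,u=np.nonzero(m>10); print("brass",list(zip(u+338,v+244)),cast("top",[(u.mean()+338,v.mean()+244)],.02))
A=a[242:272,332:366];S=cv2.imread("pics/side0.png")[222:260,320:360]
A=cv2.resize(A,(480,424),interpolation=cv2.INTER_CUBIC);S=cv2.resize(S,(320,304),interpolation=cv2.INTER_CUBIC);o=np.zeros((424,800,3),np.uint8);o[:,:480]=A;o[:304,480:]=S
cv2.imwrite("pics/cap.png",np.clip(255*(o/255.)**.5*1.1,0,255).astype(np.uint8))
E
```

```text
[0.0231 0.6422] 0.0008
[0.0269 0.5837] 0.0008
[0.0269 0.5792] 0.0008
end [[0.6244, -0.1876, 0.02], [0.6217, -0.1875, 0.02], [0.619, -0.1874, 0.02], [0.592, -0.1838, 0.02], [0.5893, -0.1837, 0.02], [0.5866, -0.1836, 0.02]]
left [[0.6222, 0.2184, 0.02], [0.5951, 0.2178, 0.02], [0.5924, 0.2177, 0.02], [0.5897, 0.2177, 0.02]]
silver 436.5 275.6034482758621 116 [[ 0.41352227 -0.31715196  0.0125    ]]
brass [(np.int64(350), np.int64(248)), (np.int64(351), np.int64(248)), (np.int64(352), np.int64(248)), (np.int64(347), np.int64(249)), (np.int64(348), np.int64(249)), (np.int64(349), np.int64(249)), (np.int64(350), np.int64(249)), (np.int64(351), np.int64(249)), (np.int64(352), np.int64(249)), (np.int64(346), np.int64(250)), (np.int64(347), np.int64(250)), (np.int64(348), np.int64(250)), (np.int64(349), np.int64(250)), (np.int64(350), np.int64(250)), (np.int64(344), np.int64(251)), (np.int64(345), np.int64(251)), (np.int64(346), np.int64(251)), (np.int64(347), np.int64(251)), (np.int64(348), np.int64(251)), (np.int64(343), np.int64(252)), (np.int64(344), np.int64(252)), (np.int64(345), np.int64(252)), (np.int64(343), np.int64(253)), (np.int64(344), np.int64(254)), (np.int64(351), np.int64(254)), (np.int64(352), np.int64(256))] [[ 0.47978589 -0.08777953  0.02      ]]
```

View pics/cap.png

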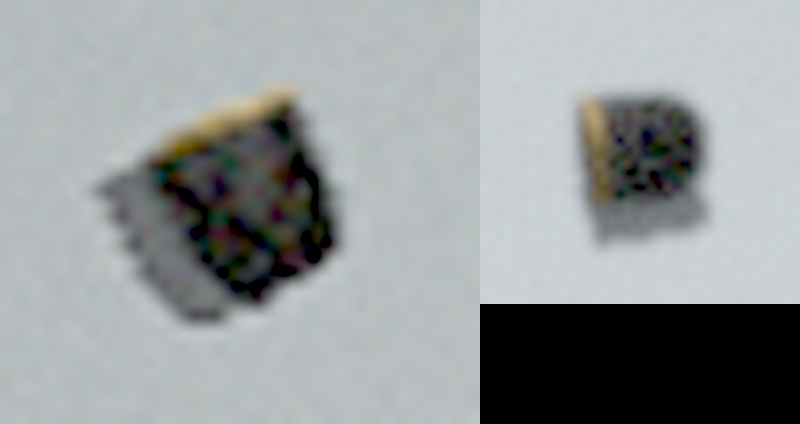

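```bash
cat > go.py <<'E'
import sys
from h import *
def tgt(x,y,z,phi):
    s=manip.sense(); r=R.from_quat(s["tool_rot"]); M=r.as_matrix()
    d=M.T@(np.array([x,y,z])-s["tcp_pos"])/.03; ph=np.degrees(np.arctan2(M[1,1],M[0,1]))
    print("t",round(s["t"],2),"shift",np.round(d,2),"yaw",round((ph-phi)/8,2),"phi",round(ph,1),"tcp",np.round(s["tcp_pos"],4),"q",np.round(s["q"],2),"gap",round(s["finger_gap"]*85.4,1),"F",np.round(s["force"],1))
if __name__=="__main__": tgt(*map(float,sys.argv[1:]))
E
python3 go.py .465 -.093 .10 -68
python3 -c "
from h import *
print(cast('top',[(424.6,268)],.0125), cast('top',[(381.2,201)],.054))"
```

```text
t 0.1 shift [-15.79 -19.85   4.38] yaw 17.9 phi 75.2 tcp [0.159  0.6038 0.2304] q [ 1.13  0.53  1.43  0.    1.18 -0.18] gap 85.3 F [-0.4 -0.2  0.3]
[[ 0.43364362 -0.28688382  0.0125    ]] [[ 0.60248818 -0.17386243  0.054     ]]
```

Call:
{"method": "drive_tool", "body": {
  "motion": [
    [[85, -1, -1.25, 0, 1], [85, -2, -2.5, 0, 2], [85, -3, -3.75, 0, 3], [85, -4, -5, 0, 4], [85, -5, -6.25, 0, 5], [85, -6, -7.5, 0, 6], [85, -7, -8.75, 0, 7], [85, -8, -10, 0, 8], [85, -9, -11.25, 0, 9], [85, -10, -12.5, 0, 10]]
  ],
  "squeeze": 30
}}

```text
t: 1.1
tcp_pos: [0.354, 0.1635, 0.2313]
tool_rot: [0.738, 0.675, 0.0, 0.0]
force: [1.4, 0.8, 0.3]
finger_gap: 0.995
gripper_force: 0.0
```

```bash
python3 go.py .465 -.093 .10 -68
```

```text
t 1.1 shift [-8.19  4.44  4.38] yaw 7.86 phi -5.1 tcp [0.354  0.1635 0.2313] q [0.14 0.21 1.98 0.   0.95 0.23] gap 85.0 F [1.4 0.8 0.3]
```

Call:
{"method": "drive_tool", "body": {
  "motion": [
    [[85, -1.2, 0.6, 0.4, 1], [85, -2.4, 1.2, 1, 2], [85, -3.6, 1.9, 2, 3], [85, -4.8, 2.6, 3, 4], [85, -6, 3.3, 4, 5], [85, -7.2, 4, 4.4, 6], [85, -8.2, 4.4, 4.4, 7], [85, -8.2, 4.4, 4.4, 7.9], [85, -8.2, 4.4, 4.4, 7.9], [85, -8.2, 4.4, 4.4, 7.9]]
  ]
}}

```text
t: 2.1
tcp_pos: [0.4642, -0.0904, 0.0991]
tool_rot: [0.981, 0.192, -0.001, -0.0]
force: [0.1, -1.2, 0.1]
finger_gap: 0.991
gripper_force: 0.0
```

```bash
python3 go.py .465 -.093 .006 -68;python3 - <<'E'
from det import *
a=manip.snapshot("top")[:,:,::-1]; cv2.imwrite("pics/t1.png",cv2.resize(a[170:325,200:480],None,fx=2.5,fy=2.5,interpolation=cv2.INTER_CUBIC))
E
```

```text
t 2.1 shift [-0.    0.09  3.1 ] yaw 0.02 phi -67.8 tcp [ 0.4642 -0.0904  0.0991] q [-0.43  0.55  1.93  0.    0.67  0.75] gap 84.7 F [ 0.1 -1.2  0.1]
```

View pics/t1.png

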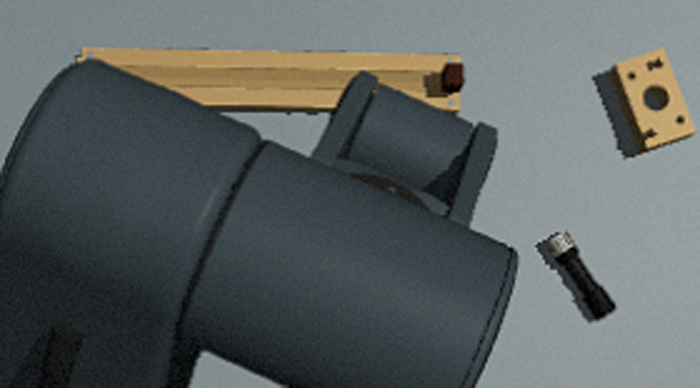

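The arm hides the cap in the top view, so I'll descend and grip on the measured position.

Call:
{"method": "drive_tool", "body": {
  "motion": [
    [[70, 0, 0.05, 1, 0], [60, 0, 0.1, 2, 0], [55, 0, 0.1, 2.7, 0], [55, 0, 0.1, 3.1, 0], [55, 0, 0.1, 3.1, 0], [10, 0, 0.1, 3.1, 0], [10, 0, 0.1, 3.1, 0], [10, 0, 0.1, 3.1, 0], [10, 0, 0.1, 3.1, 0], [10, 0, 0.1, 3.1, 0]]
  ],
  "squeeze": 30
}}

```text
t: 3.15
tcp_pos: [0.4665, -0.0938, 0.0073]
tool_rot: [0.982, 0.191, 0.001, 0.0]
force: [-0.1, 1.5, 6.8]
finger_gap: 0.339
gripper_force: 31.1
```

```bash
python3 go.py .465 -.093 .09 -68;python3 - <<'E'
from det import *
a=manip.snapshot("side")[:,:,::-1]; cv2.imwrite("pics/s1.png",cv2.resize(a[170:300,250:450],None,fx=3,fy=3,interpolation=cv2.INTER_CUBIC))
E
```

```text
t 3.15 shift [-0.03 -0.04 -2.76] yaw 0.0 phi -68.0 tcp [ 0.4665 -0.0938  0.0073] q [-0.43  0.74  1.96  0.    0.44  0.75] gap 28.9 F [-0.1  1.5  6.8]
```

View pics/s1.png

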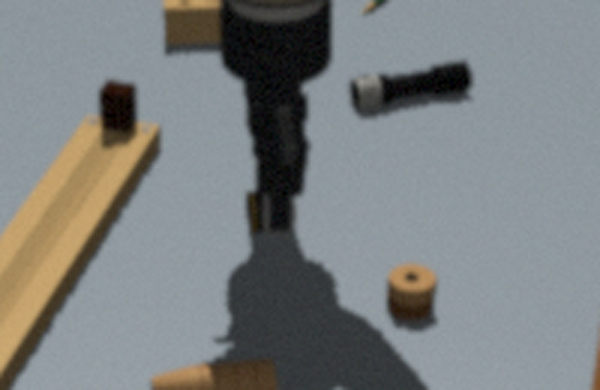

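The cap is held (gap 29 mm), with its brass rim visible on the far-from-robot side at (255,213). Lift and carry it.

```bash
python3 go.py .6093 -.145 .09 -1.4
```

```text
t 3.2 shift [ 3.78  3.37 -2.75] yaw -8.32 phi -68.0 tcp [ 0.4665 -0.0937  0.0073] q [-0.43  0.74  1.96  0.    0.44  0.75] gap 28.9 F [0.3 2.2 6.4]
```

Call:
{"method": "drive_tool", "body": {
  "motion": [
    [[10, 0, 0, -1, 0], [10, 0, 0, -2.2, -1], [10, 0.5, 0.4, -2.8, -2], [10, 1.1, 1, -2.8, -3], [10, 1.8, 1.6, -2.8, -4], [10, 2.6, 2.3, -2.8, -5], [10, 3.3, 2.9, -2.8, -6], [10, 3.8, 3.4, -2.8, -7], [10, 3.8, 3.4, -2.8, -8], [10, 3.8, 3.4, -2.8, -8.3]]
  ]
}}

```text
t: 4.2
tcp_pos: [0.6104, -0.1459, 0.0902]
tool_rot: [0.716, 0.699, 0.0, 0.0]
force: [-0.5, 0.7, -0.2]
finger_gap: 0.338
gripper_force: 30.4
```

Call:
{"method": "drive_tool", "body": {
  "motion": [
    [[10, 0, 0, 0, 0], [10, 0, 0, 0, 0]]
  ]
}}

```text
t: 4.4
tcp_pos: [0.6096, -0.1454, 0.0903]
tool_rot: [0.717, 0.697, -0.0, -0.0]
force: [-0.0, -0.5, -0.5]
finger_gap: 0.335
gripper_force: 30.4
```

```bash
python3 go.py .6093 -.145 .0245 -1.4;python3 - <<'E'
from det import *
a=manip.snapshot("side")[:,:,::-1]; cv2.imwrite("pics/s2.png",cv2.resize(a[150:270,220:380],None,fx=4,fy=4,interpolation=cv2.INTER_CUBIC))
E
```

```text
t 4.4 shift [ 0.01 -0.01  2.19] yaw -0.03 phi -1.6 tcp [ 0.6096 -0.1454  0.0903] q [-0.41  0.71  1.54 -0.    0.9  -0.38] gap 28.6 F [-0.  -0.5 -0.5]
```

View pics/s2.png

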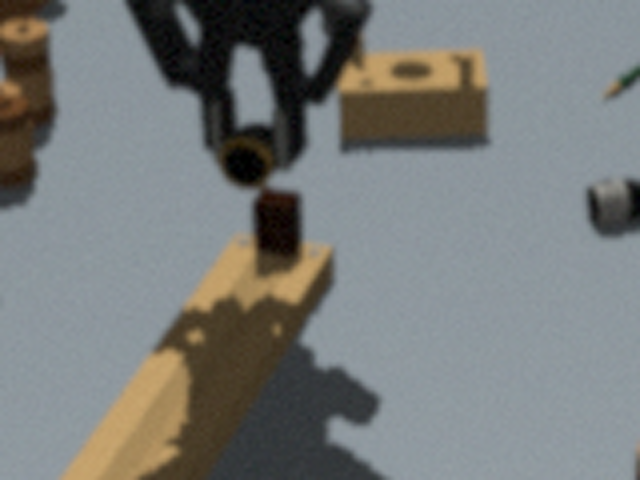

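The cap hangs level with its open rim towards the camera at px (281,190), clear of the stop. I'll check its lengthwise position by ray.

```bash
python3 - <<'E'
from h import *
o,d=ray("side",[(281.5,190.2)]); print(o+d*((.6096-o[0])/d[:,0])[:,None])
o,d=ray("side",[(289.5,206)]);print(o+d*((.6087-o[0])/d[:,0])[:,None])
for z in (.0,.09): print(proj("side",[[.6096,-.13,z+.008],[.6096,-.1454,z]]))
E
```

```text
[[ 0.6096     -0.13219113  0.09879794]]
[[ 0.6087     -0.17728421  0.03446668]]
[[283.23051234 226.20131994]
 [285.51844401 225.76241059]]
[[281.19984919 190.98569362]
 [283.59863715 190.98193746]]
```

Call:
{"method": "drive_tool", "body": {
  "motion": [
    [[10, 0.1, 0, 0.6, 0], [10, 0.12, 0, 1.2, 0], [10, 0.12, 0, 1.7, 0], [10, 0.12, 0, 2.05, 0], [10, 0.12, 0, 2.2, 0], [10, 0.12, 0, 2.2, 0]]
  ]
}}

```text
t: 5.05
tcp_pos: [0.6103, -0.142, 0.0243]
tool_rot: [0.717, 0.697, 0.0, 0.0]
force: [-0.4, 0.7, -0.3]
finger_gap: 0.342
gripper_force: 30.4
```

Call:
{"method": "drive_tool", "body": {
  "motion": [
    [[30, 0, 0, 0.03, 0], [38, 0, 0, 0.03, 0], [48, 0, 0, 0, 0], [55, 0, 0, 0, 0], [55, 0, 0, 0, 0], [55, 0, 0, -0.5, 0], [60, 0, 0, -1.2, 0], [70, 0, 0, -2, 0], [80, 0, 0, -2.8, 0], [85, 0, 0, -3, 0]]
  ]
}}

```text
t: 6.05
tcp_pos: [0.6121, -0.1426, 0.1182]
tool_rot: [0.717, 0.697, 0.001, 0.003]
force: [-0.1, -0.2, 0.9]
finger_gap: 0.996
gripper_force: 0.0
```

```bash
python3 go.py .423 .311 .11 -73.6;python3 - <<'E'
from det import *
a=manip.snapshot("side")[:,:,::-1]; cv2.imwrite("pics/s3.png",cv2.resize(a[150:270,220:380],None,fx=4,fy=4,interpolation=cv2.INTER_CUBIC))
E
```

```text
t 6.05 shift [14.94 -6.71  0.19] yaw 9.0 phi -1.6 tcp [ 0.6121 -0.1426  0.1182] q [-0.41  0.67  1.52  0.    0.94 -0.38] gap 85.1 F [-0.1 -0.2  0.9]
```

View pics/s3.png

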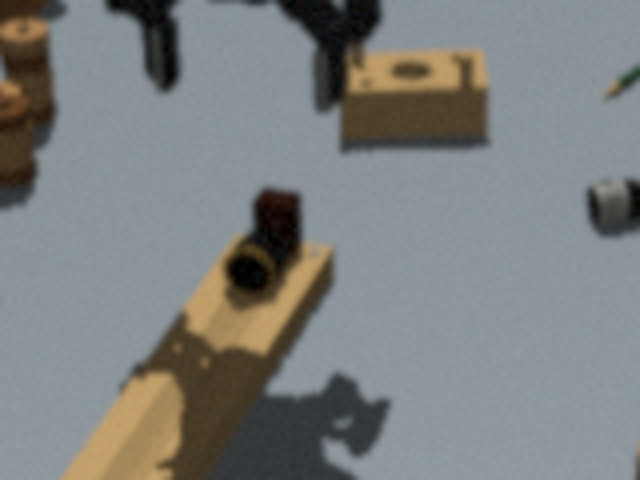

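The cap lies in the groove against the stop, rim facing the camera at (250,268) in the crop. Next is the rear grip.

Call:
{"method": "drive_tool", "body": {
  "motion": [
    [[85, 1, -0.5, 0, 0.9], [85, 2.4, -1.1, 0, 1.8], [85, 3.8, -1.7, 0, 2.7], [85, 5.2, -2.3, 0, 3.6], [85, 6.6, -2.9, 0, 4.5], [85, 8, -3.6, 0, 5.4], [85, 9.4, -4.2, 0, 6.3], [85, 10.8, -4.8, 0, 7.2], [85, 12.2, -5.4, 0, 8.1], [85, 13.6, -6.1, 0, 9]]
  ]
}}

```text
t: 7.1
tcp_pos: [0.4373, 0.2724, 0.1137]
tool_rot: [0.99, 0.14, -0.0, 0.0]
force: [1.4, 1.1, 0.5]
finger_gap: 0.994
gripper_force: 0.0
```

Call:
{"method": "drive_tool", "body": {
  "motion": [
    [[75, 0.6, -1.3, 0.2, 0], [65, 0.6, -1.3, 0.3, 0], [60, 0.6, -1.3, 0.3, 0], [60, 0.6, -1.3, 0.3, 0]]
  ]
}}

```text
t: 7.5
tcp_pos: [0.4438, 0.3125, 0.1047]
tool_rot: [0.99, 0.143, -0.001, 0.0]
force: [0.3, 0.6, -0.8]
finger_gap: 0.698
gripper_force: 0.0
```

```bash
python3 go.py .423 .311 .0065 -73.6
```

```text
t 7.5 shift [-0.67 -0.15  3.27] yaw 0.0 phi -73.6 tcp [0.4438 0.3125 0.1047] q [ 0.41  0.6   1.75 -0.    0.79  1.69] gap 59.6 F [ 0.3  0.6 -0.8]
```

Call:
{"method": "drive_tool", "body": {
  "motion": [
    [[60, -0.5, -0.1, 0.7, 0], [55, -0.67, -0.15, 1.6, 0], [55, -0.67, -0.15, 2.5, 0], [55, -0.67, -0.15, 3.1, 0], [55, -0.67, -0.15, 3.25, 0], [10, -0.67, -0.15, 3.25, 0], [10, -0.67, -0.15, 3.25, 0], [10, -0.67, -0.15, 3.25, 0], [10, -0.67, -0.15, 3.25, 0], [10, -0.67, -0.15, 3.25, 0]]
  ]
}}

```text
t: 8.5
tcp_pos: [0.4245, 0.3124, 0.0086]
tool_rot: [0.99, 0.143, 0.001, -0.0]
force: [-0.1, 0.0, 3.9]
finger_gap: 0.322
gripper_force: 30.4
```

```bash
python3 go.py .6112 -.072 .10 -1.4
```

```text
t 8.5 shift [ 2.35 14.05 -3.04] yaw -9.02 phi -73.6 tcp [0.4245 0.3124 0.0086] q [ 0.42  0.76  1.83 -0.    0.55  1.71] gap 27.5 F [-0.1  0.   3.9]
```

Call:
{"method": "drive_tool", "body": {
  "motion": [
    [[10, 0, 0, -0.8, 0], [10, 0, 0, -2, 0], [10, 0.1, 0.6, -3, -1], [10, 0.3, 1.8, -3, -2], [10, 0.5, 3.2, -3, -3], [10, 0.8, 4.6, -3, -4], [10, 1, 6, -3, -5], [10, 1.2, 7.4, -3, -6], [10, 1.5, 8.8, -3, -7], [10, 1.7, 10.2, -3, -8]]
  ]
}}

```text
t: 9.5
tcp_pos: [0.5603, 0.0315, 0.0981]
tool_rot: [0.762, 0.648, 0.0, 0.0]
force: [1.8, -0.1, -0.7]
finger_gap: 0.314
gripper_force: 30.0
```

```bash
python3 go.py .6112 -.072 .09 -1.4
```

```text
t 9.5 shift [-3.13  2.23  0.27] yaw -0.98 phi -9.2 tcp [0.5603 0.0315 0.0981] q [-0.14  0.63  1.71  0.    0.8   0.02] gap 26.8 F [ 1.8 -0.1 -0.7]
```

Call:
{"method": "drive_tool", "body": {
  "motion": [
    [[10, -0.8, 0.6, 0, -0.5], [10, -1.8, 1.3, 0, -1], [10, -2.6, 1.9, 0, -1], [10, -3.1, 2.2, 0, -1], [10, -3.1, 2.2, 0, -1], [10, -3.1, 2.2, 0, -1]]
  ]
}}

```text
t: 10.1
tcp_pos: [0.6079, -0.0687, 0.0976]
tool_rot: [0.717, 0.697, -0.0, -0.001]
force: [-0.1, 0.4, 0.4]
finger_gap: 0.316
gripper_force: 30.0
```

```bash
python3 go.py .6112 -.072 .0258 -1.4;python3 - <<'E'
from det import *
a=manip.snapshot("side")[:,:,::-1]; cv2.imwrite("pics/s4.png",cv2.resize(a[150:300,200:360],None,fx=4,fy=4,interpolation=cv2.INTER_CUBIC))
print(proj("side",[[.6112,-.072+.055,.096],[.6112,-.072+.055,.0305]]))
E
```

```text
t 10.1 shift [-0.11  0.12  2.39] yaw -0.02 phi -1.6 tcp [ 0.6079 -0.0687  0.0976] q [-0.3   0.68  1.57  0.    0.89 -0.27] gap 27.0 F [-0.1  0.4  0.4]
[[262.81401457 217.41691822]
 [264.94323822 244.42871298]]
```

View pics/s4.png

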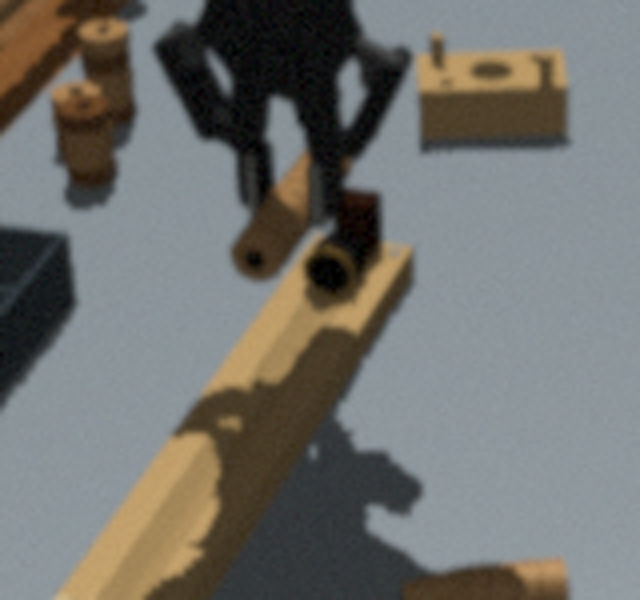

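The rear grip is held level. Its near end is at px (263,215) and the cap rim at (282.5,218).

```bash
python3 - <<'E'
from h import *
for p,x in(((262.8,215.2),.608),((282.5,218),.6097)):
    o,d=ray("side",[p]); print(o+d*((x-o[0])/d[:,0])[:,None])
E
```

```text
[[ 0.608      -0.01002988  0.10564204]]
[[ 0.6097     -0.12859972  0.03035276]]
```

Call:
{"method": "drive_tool", "body": {
  "motion": [
    [[10, -0.1, 0.12, 0.6, 0], [10, -0.1, 0.12, 1.2, 0], [10, -0.1, 0.12, 1.8, 0], [10, -0.1, 0.12, 2.2, 0], [10, -0.1, 0.12, 2.38, 0], [10, -0.1, 0.12, 2.38, 0]]
  ]
}}

```text
t: 10.75
tcp_pos: [0.6121, -0.0703, 0.032]
tool_rot: [0.716, 0.698, 0.0, -0.0]
force: [-8.0, 4.1, 31.9]
finger_gap: 0.318
gripper_force: 40.5
```

Call:
{"method": "drive_tool", "body": {
  "motion": [
    [[29, 0, 0, 0.03, 0], [36, 0, 0, 0.03, 0], [48, 0, 0, 0, 0], [55, 0, 0, 0, 0], [55, 0, 0, 0, 0], [55, 0, 0, -0.5, 0], [60, 0, 0, -1.2, 0], [70, 0, 0, -2, 0], [80, 0, 0, -2.8, 0], [85, 0, 0, -3, 0]]
  ]
}}

```text
t: 11.75
tcp_pos: [0.6146, -0.0734, 0.12]
tool_rot: [0.717, 0.697, 0.002, 0.003]
force: [0.9, -0.5, -0.5]
finger_gap: 0.996
gripper_force: 0.0
```

```bash
python3 go.py .403 -.304 .11 119;python3 - <<'E'
from det import *
a=manip.snapshot("side")[:,:,::-1]; cv2.imwrite("pics/s5.png",cv2.resize(a[150:300,200:360],None,fx=4,fy=4,interpolation=cv2.INTER_CUBIC))
E
```

```text
t 11.75 shift [-7.88 -6.84  0.3 ] yaw -15.07 phi -1.6 tcp [ 0.6146 -0.0734  0.12  ] q [-0.3   0.66  1.55 -0.    0.93 -0.27] gap 85.1 F [ 0.9 -0.5 -0.5]
```

View pics/s5.png

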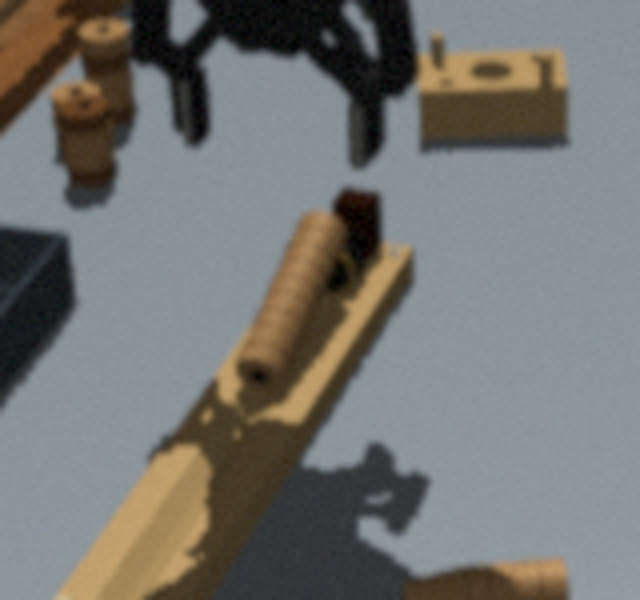

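```bash
python3 - <<'E'
from det import *
for p,x in(((264.3,243),.613),((264.3,243),.610),((280.7,206.5),.611),((280.7,206.5),.605)):
    o,d=ray("side",[p]); print(o+d*((x-o[0])/d[:,0])[:,None])
a=manip.snapshot("top")[:,:,::-1]; cv2.imwrite("pics/t5.png",cv2.resize(a[170:230,250:410],None,fx=5,fy=5,interpolation=cv2.INTER_CUBIC))
E
```

```text
[[ 0.613      -0.01849247  0.03283053]]
[[ 0.61       -0.01118783  0.03793651]]
[[ 0.611      -0.12489627  0.061798  ]]
[[ 0.605      -0.10858935  0.07161995]]
```

View pics/t5.png

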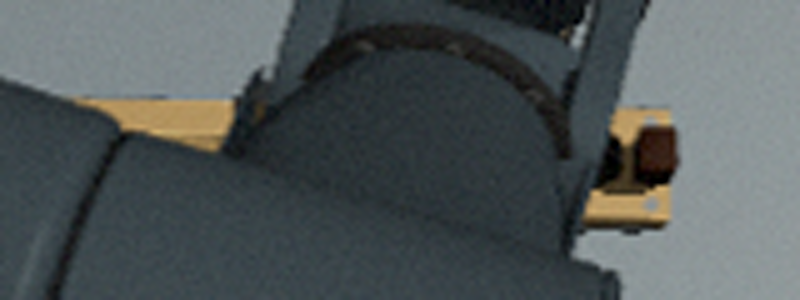

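The rear grip's stop-side end rode up on the cap. The side camera is weak along the groove. I'll swing the arm aside for a clear top view.

Call:
{"method": "drive_tool", "body": {
  "motion": [
    [[85, -1, -0.4, 0, 0], [85, -2.2, -1, 0, 0], [85, -3.5, -1.7, 0, 0], [85, -4.8, -2.4, 0, 0], [85, -6.1, -3.1, 0, 0], [85, -7.4, -3.8, 0, 0], [85, -8, -4, 0, 0], [85, -8, -4, 0, 0]]
  ]
}}

```text
t: 12.65
tcp_pos: [0.4844, -0.312, 0.1152]
tool_rot: [0.718, 0.696, -0.0, -0.001]
force: [-0.3, 0.8, -0.3]
finger_gap: 0.992
gripper_force: 0.0
```

```bash
python3 - <<'E'
from det import *
a=manip.snapshot("top")[:,:,::-1];cv2.imwrite("pics/t6full.png",a); cv2.imwrite("pics/t6.png",cv2.resize(a[175:235,250:410],None,fx=5,fy=5,interpolation=cv2.INTER_CUBIC))
E
```

```text
(no output)
```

View pics/t6.png

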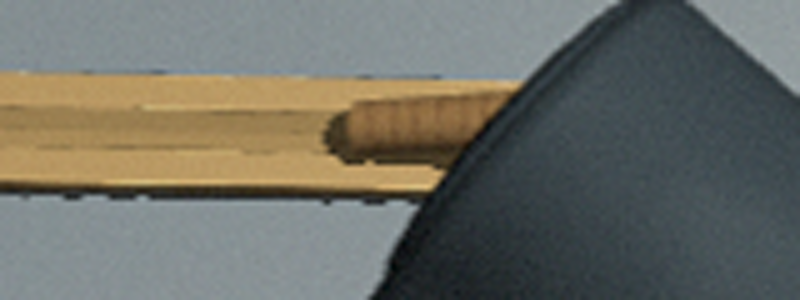

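```bash
python3 - <<'E'
from det import *
t5=cv2.resize(cv2.imread("pics/t5.png"),(160,60),interpolation=cv2.INTER_AREA)
for v in (199,201,203): print(v,t5[v-170,115:140].sum(1).tolist())
t6=cv2.imread("pics/t6full.png")
for v in (199,201,203): print(v,(t6[v,308:330].astype(int)@[-1,0,1]).tolist(),t6[v,308:330].sum(1).tolist())
for u in (370,372,374,376,378): print(u,np.round(cast("top",[(u,202)],.031)[0],4),np.round(cast("top",[(u,202)],.054)[0],4))
for u in (315,317,319): print(u,np.round(cast("top",[(u,201.5)],.03)[0],4))
E
```

```text
199 [192, 201, 207, 220, 217, 189, 98, 15, 30, 150, 218, 139, 53, 65, 69, 98, 105, 103, 113, 119, 298, 421, 444, 439, 440]
201 [180, 190, 188, 199, 199, 117, 14, 15, 49, 119, 158, 117, 25, 69, 111, 108, 109, 110, 107, 122, 229, 403, 451, 439, 444]
203 [182, 168, 142, 152, 126, 55, 12, 6, 13, 69, 150, 100, 22, 54, 73, 89, 72, 100, 78, 105, 285, 420, 453, 447, 441]
199 [73, 75, 74, 72, 77, 77, 78, 60, 35, 38, 33, 54, 76, 74, 79, 73, 72, 77, 74, 75, 73, 74] [363, 351, 363, 367, 363, 359, 373, 285, 174, 156, 166, 241, 299, 328, 320, 302, 299, 312, 331, 322, 296, 299]
201 [69, 70, 76, 74, 74, 76, 61, 36, 33, 34, 36, 52, 68, 67, 69, 63, 68, 68, 68, 72, 64, 61] [345, 331, 350, 363, 363, 363, 282, 161, 166, 179, 158, 218, 282, 289, 292, 263, 264, 282, 284, 286, 246, 256]
203 [81, 81, 78, 81, 76, 82, 59, 27, 34, 31, 35, 32, 47, 55, 52, 53, 55, 46, 46, 53, 54, 49] [384, 397, 390, 391, 399, 400, 293, 152, 157, 143, 132, 159, 204, 230, 231, 223, 212, 189, 189, 212, 190, 192]
370 [ 0.6057 -0.1475  0.031 ] [ 0.6   -0.145  0.054]
372 [ 0.6057 -0.1528  0.031 ] [ 0.6    -0.1501  0.054 ]
374 [ 0.6056 -0.158   0.031 ] [ 0.6    -0.1553  0.054 ]
376 [ 0.6056 -0.1632  0.031 ] [ 0.5999 -0.1604  0.054 ]
378 [ 0.6056 -0.1685  0.031 ] [ 0.5999 -0.1655  0.054 ]
315 [ 0.6083 -0.0042  0.03  ]
317 [ 0.6082 -0.0094  0.03  ]
319 [ 0.6082 -0.0146  0.03  ]
```

Cap–stop gap is about 6 mm, the cap rim is at y≈-0.1255, and the grip's stop end sits on the cap rim. I'll regrasp the grip and drag it about 10 mm away so that end drops into the groove.

Call:
{"method": "drive_tool", "body": {
  "motion": [
    [[80, 1, 0.4, 0, 0], [75, 2.2, 1, 0, 0], [70, 3.5, 1.7, 0, 0], [65, 4.8, 2.4, 0, 0], [60, 6.1, 3.1, 0, 0], [60, 7.4, 3.8, 0, 0], [60, 8.1, 4, 0, 0], [60, 8.1, 4, 0, 0], [60, 8.1, 4, 0, 0]]
  ]
}}

```text
t: 13.6
tcp_pos: [0.6119, -0.0678, 0.1156]
tool_rot: [0.716, 0.699, -0.001, -0.001]
force: [-0.0, 0.3, -0.5]
finger_gap: 0.7
gripper_force: 0.0
```

```bash
python3 go.py .6114 -.069 .036 -1.4
```

```text
t 13.6 shift [-0.04 -0.01  2.65] yaw 0.0 phi -1.4 tcp [ 0.6119 -0.0678  0.1156] q [-0.29  0.66  1.55 -0.    0.93 -0.27] gap 59.8 F [-0.   0.3 -0.5]
```

Call:
{"method": "drive_tool", "body": {
  "motion": [
    [[60, 0, 0, 0.8, 0], [55, 0, 0, 1.7, 0], [50, 0, 0, 2.4, 0], [45, 0, 0, 2.65, 0], [40, 0, 0, 2.65, 0], [10, 0, 0, 2.65, 0], [10, 0, 0, 2.65, 0], [10, 0, 0, 2.65, 0], [10, 0, 0, 2.65, 0]]
  ],
  "squeeze": 20
}}

```text
t: 14.5
tcp_pos: [0.6132, -0.0699, 0.0378]
tool_rot: [0.717, 0.697, 0.0, 0.001]
force: [0.6, 0.2, 1.0]
finger_gap: 0.321
gripper_force: 23.9
```

Call:
{"method": "drive_tool", "body": {
  "motion": [
    [[10, 0.1, 0, 0, 0], [10, 0.2, 0, 0, 0], [10, 0.3, 0, 0, 0], [10, 0.35, 0, 0, 0], [10, 0.35, 0, 0, 0], [10, 0.35, 0, 0.1, 0], [10, 0.35, 0, 0.2, 0], [10, 0.35, 0, 0.27, 0], [10, 0.35, 0, 0.27, 0]]
  ]
}}

```text
t: 15.4
tcp_pos: [0.6125, -0.0601, 0.0289]
tool_rot: [0.717, 0.697, -0.001, -0.0]
force: [-2.2, -2.9, 5.7]
finger_gap: 0.321
gripper_force: 24.2
```

```bash
python3 go.py .6114 -.069 .036 -1.4
```

```text
t 15.4 shift [-0.3  -0.03 -0.24] yaw -0.02 phi -1.6 tcp [ 0.6125 -0.0601  0.0289] q [-0.28  0.79  1.59 -0.    0.76 -0.25] gap 27.4 F [-2.2 -2.9  5.7]
```

Call:
{"method": "drive_tool", "body": {
  "motion": [
    [[10, 0, 0, 0.07, 0], [10, 0, 0, 0.14, 0], [10, 0, 0, 0.2, 0], [10, 0, 0, 0.2, 0]]
  ]
}}

```text
t: 15.8
tcp_pos: [0.6125, -0.0595, 0.0227]
tool_rot: [0.717, 0.697, -0.0, -0.0]
force: [-3.2, -2.4, 4.5]
finger_gap: 0.323
gripper_force: 24.5
```

Call:
{"method": "drive_tool", "body": {
  "motion": [
    [[29, 0, 0, 0, 0], [36, 0, 0, 0, 0], [48, 0, 0, 0, 0], [55, 0, 0, 0, 0], [55, 0, 0, 0, 0], [55, 0, 0, -0.5, 0], [60, 0, 0, -1.2, 0], [70, 0, 0, -2, 0], [80, 0, 0, -2.8, 0], [85, 0, 0, -3.2, 0]]
  ]
}}

```text
t: 16.8
tcp_pos: [0.6143, -0.0595, 0.1221]
tool_rot: [0.717, 0.697, 0.001, 0.002]
force: [0.2, -0.4, 0.7]
finger_gap: 0.997
gripper_force: 0.0
```

```bash
python3 go.py .403 -.304 .11 119; python3 - <<'E'
from det import *
a=manip.snapshot("side")[:,:,::-1]; cv2.imwrite("pics/s7f.png",a)
# bright cork ridge vs groove: compare with projected silhouettes
for yc in(-.058,): print(np.round(proj("side",[[.6115,yc+.055,.0302],[.6115,yc+.055,.0442],[.6115,yc-.055,.0442],[.6115,yc-.055,.0302]]),1).tolist())
E
```

```text
t 16.8 shift [-8.34 -6.82  0.38] yaw -15.07 phi -1.6 tcp [ 0.6143 -0.0595  0.1221] q [-0.28  0.65  1.55  0.    0.94 -0.25] gap 85.2 F [ 0.2 -0.4  0.7]
[[262.5, 248.1], [262.1, 242.5], [279.2, 216.0], [279.5, 221.5]]
```

```bash
python3 - <<'E'
from det import *
a=cv2.imread("pics/s7f.png"); s5=cv2.resize(cv2.imread("pics/s5.png"),(160,150),interpolation=cv2.INTER_AREA)
for u in (268,272,276,279,282,285):
    d=a[190:262,u].astype(int)@[-1,0,1]; e=s5[40:112,u-200].astype(int)@[-1,0,1]
    print(u,"now",190+np.where(d>25)[0][:2],"before",190+np.where(e>25)[0][:2], "dark rows",190+np.where(a[190:262,u].sum(1)<90)[0][:12])
E
```

```text
268 now [223 224] before [219 220] dark rows []
272 now [217 218] before [211 212] dark rows []
276 now [212 213] before [203 204] dark rows []
279 now [209 210] before [203 204] dark rows []
282 now [211 212] before [203 204] dark rows [214]
285 now [200 212] before [200 203] dark rows [200 201 202 203 204 205 206 207 208 209 210 211]
```

```bash
python3 - <<'E'
from h import *
th=np.linspace(0,2*np.pi,60)
for yc,p in((-.058,0),(-.058,.1),(-.058,.2),(-.054,0)):
    s=np.linspace(-.055,.055,60)
    P=np.array([[.613+.025*yc+.014*np.cos(t),yc+k*np.cos(p),.0302+.055*np.sin(p)-k*np.sin(p)+.014*np.sin(t)] for k in s for t in th])
    q=proj("side",P); print(yc,p,[round(q[abs(q[:,0]-u)<.5][:,1].min(),1) for u in(268,272,276,279,282)])
E
```

```text
-0.058 0 [np.float64(227.0), np.float64(221.0), np.float64(216.3), np.float64(216.0), np.float64(216.9)]
-0.058 0.1 [np.float64(223.7), np.float64(216.2), np.float64(212.1), np.float64(211.8), np.float64(212.7)]
-0.058 0.2 [np.float64(220.2), np.float64(211.8), np.float64(207.8), np.float64(207.7), np.float64(208.9)]
-0.054 0 [np.float64(226.6), np.float64(220.6), np.float64(217.0), np.float64(216.9), np.float64(218.2)]
```

```bash
python3 - <<'E'
from h import *
a=cv2.imread("pics/s7f.png")[185:265,245:305]
cv2.imwrite("pics/s7.png",cv2.resize(np.clip(255*(a/255.)**.6*1.1,0,255).astype(np.uint8),None,fx=7,fy=7,interpolation=cv2.INTER_CUBIC))
print(proj("side",[[.6087-.012,-.164,.054],[.6087+.012,-.164,.054],[.6087-.012,-.164,.02],[.6087-.012,-.184,.054],[.6087+.03,-.184,.02],[.6087-.03,-.184,.02]]).round(1).tolist())
E
```

```text
[[292.4, 201.9], [282.3, 200.7], [293.0, 214.9], [295.0, 197.8], [278.4, 208.5], [303.0, 211.6]]
```

View pics/s7.png

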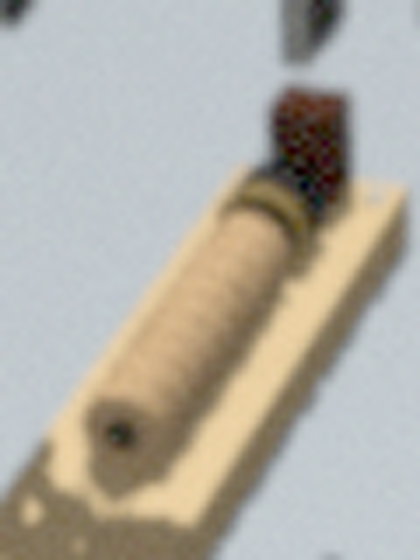

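The grip now lies level in the groove, with the cap's brass rim directly behind its far end (265,200 in the crop). Next is the reel seat.

Call:
{"method": "drive_tool", "body": {
  "motion": [
    [[85, -0.5, -0.4, 0, -1], [85, -1.2, -1, 0, -2], [85, -2.1, -1.7, 0, -3], [85, -3, -2.5, 0, -4], [85, -4, -3.3, 0, -5], [85, -5, -4.1, 0, -6], [85, -6, -4.9, 0, -7], [85, -7, -5.7, 0, -8], [85, -8, -6.5, 0, -9], [85, -8.3, -6.8, 0, -10]]
  ]
}}

```text
t: 17.85
tcp_pos: [0.4003, -0.3051, 0.1186]
tool_rot: [0.1, 0.995, -0.0, -0.0]
force: [0.4, 0.4, -0.2]
finger_gap: 0.991
gripper_force: 0.0
```

Call:
{"method": "drive_tool", "body": {
  "motion": [
    [[80, 0, 0, 0, -1], [75, 0, 0, 0, -2], [70, 0, 0, 0, -3], [65, 0, 0, 0, -4], [60, 0, 0, 0, -5], [60, 0, 0, 0, -5], [60, 0, 0, 0, -5]]
  ],
  "squeeze": 30
}}

```text
t: 18.55
tcp_pos: [0.4099, -0.2944, 0.1178]
tool_rot: [-0.238, 0.971, -0.006, -0.011]
force: [-1.6, -0.1, 1.5]
finger_gap: 0.701
gripper_force: 0.0
```

```bash
python3 go.py .403 -.304 .006 119; python3 - <<'E'
from det import *
a=manip.snapshot("top")[:,:,::-1]; cv2.imwrite("pics/t8f.png",a)
for v in (199,200,201,202,203): print(v,a[v,305:335].astype(int).sum(1).tolist())
print((a[200:202].mean(0)[365:388].sum(1)).round().tolist())
E
```

```text
t 18.55 shift [ 0.26 -0.15  3.74] yaw -0.18 phi 117.5 tcp [ 0.4099 -0.2944  0.1178] q [-0.83  0.55  1.83 -0.04  0.76 -2.85] gap 59.9 F [-1.6 -0.1  1.5]
199 [349, 363, 348, 358, 345, 367, 284, 172, 152, 157, 175, 306, 374, 367, 365, 351, 344, 378, 377, 357, 356, 374, 381, 364, 360, 358, 372, 389, 385, 358]
200 [358, 365, 353, 350, 358, 373, 282, 149, 162, 141, 158, 302, 353, 361, 354, 351, 350, 373, 365, 349, 354, 370, 373, 362, 348, 364, 364, 375, 368, 353]
201 [358, 357, 366, 335, 338, 367, 274, 157, 171, 160, 193, 293, 334, 337, 329, 310, 315, 333, 339, 304, 328, 339, 345, 344, 329, 328, 347, 352, 369, 321]
202 [389, 382, 385, 395, 388, 300, 159, 152, 161, 147, 167, 253, 296, 298, 289, 273, 275, 301, 296, 276, 285, 291, 308, 302, 269, 301, 305, 307, 319, 298]
203 [384, 390, 380, 382, 397, 281, 138, 153, 164, 140, 161, 224, 249, 257, 250, 234, 246, 248, 260, 239, 247, 272, 275, 277, 263, 245, 262, 271, 272, 259]
[66.0, 80.0, 62.0, 67.0, 32.0, 36.0, 86.0, 132.0, 178.0, 179.0, 154.0, 135.0, 146.0, 156.0, 183.0, 188.0, 198.0, 212.0, 206.0, 212.0, 203.0, 212.0, 206.0]
```

The yaw reached the last joint's limit, so I'll take the seat about 6° skew; the pads will align it.

Call:
{"method": "drive_tool", "body": {
  "motion": [
    [[60, 0, 0, 0, 0.4], [60, 0, 0, 0, 0.8], [60, 0, 0, 0, 0.8], [60, 0, 0, 0, 0.8]]
  ]
}}

```text
t: 19.0
tcp_pos: [0.4098, -0.295, 0.118]
tool_rot: [-0.183, 0.983, -0.007, -0.011]
force: [0.2, -0.4, 0.3]
finger_gap: 0.701
gripper_force: 0.0
```

```bash
python3 go.py .403 -.304 .006 112; python3 -c "
from h import *
print(manip.sense()['tool_rot'].round(4),manip.sense()['q'].round(3))"
```

```text
t 19.0 shift [ 0.23 -0.16  3.74] yaw -0.11 phi 111.1 tcp [ 0.4098 -0.295   0.118 ] q [-0.83  0.55  1.83 -0.04  0.76 -2.74] gap 59.9 F [ 0.2 -0.4  0.3]
[-0.1834  0.9829 -0.0071 -0.0105] [-0.83   0.547  1.832 -0.037  0.763 -2.744]
```

Call:
{"method": "drive_tool", "body": {
  "motion": [
    [[60, 0.2, -0.1, 0.8, 0], [55, 0.23, -0.16, 1.8, 0], [50, 0.23, -0.16, 2.8, 0], [50, 0.23, -0.16, 3.5, 0], [50, 0.23, -0.16, 3.72, 0], [5, 0.23, -0.16, 3.72, 0], [5, 0.23, -0.16, 3.72, 0], [5, 0.23, -0.16, 3.72, 0], [5, 0.23, -0.16, 3.72, 0], [5, 0.23, -0.16, 3.72, 0]]
  ]
}}

```text
t: 20.0
tcp_pos: [0.4037, -0.3042, 0.0076]
tool_rot: [-0.183, 0.983, -0.008, -0.01]
force: [-0.3, 0.0, 3.8]
finger_gap: 0.209
gripper_force: 31.1
```

```bash
python3 go.py .6143 .052 .10 -1.4
```

```text
t 20.0 shift [-10.75   8.51  -3.43] yaw 14.07 phi 111.1 tcp [ 0.4037 -0.3042  0.0076] q [-0.85  0.76  1.88 -0.05  0.5  -2.75] gap 17.8 F [-0.3  0.   3.8]
```

Call:
{"method": "drive_tool", "body": {
  "motion": [
    [[5, 0, 0, -1, 0], [5, 0, 0, -2.3, 0], [5, -0.6, 0.5, -3.3, 1], [5, -1.6, 1.3, -3.5, 2], [5, -2.7, 2.1, -3.5, 3], [5, -3.8, 3, -3.5, 4], [5, -4.9, 3.9, -3.5, 5], [5, -6, 4.8, -3.5, 6], [5, -7.1, 5.6, -3.5, 7], [5, -8.2, 6.5, -3.5, 8]]
  ]
}}

```text
t: 21.0
tcp_pos: [0.5651, -0.0298, 0.1043]
tool_rot: [0.368, 0.93, -0.012, -0.005]
force: [0.3, -0.2, -0.5]
finger_gap: 0.212
gripper_force: 30.6
```

```bash
python3 go.py .6143 .052 .10 -1.4
```

```text
t 21.0 shift [0.67 3.11 0.06] yaw 6.02 phi 46.8 tcp [ 0.5651 -0.0298  0.1043] q [-0.24  0.63  1.68 -0.03  0.85 -1.04] gap 18.1 F [ 0.3 -0.2 -0.5]
```

Call:
{"method": "drive_tool", "body": {
  "motion": [
    [[5, 0.1, 0.6, 0, 1], [5, 0.3, 1.4, 0, 2], [5, 0.5, 2.2, 0, 3], [5, 0.6, 2.8, 0, 4], [5, 0.67, 3.1, 0, 5], [5, 0.67, 3.1, 0, 6], [5, 0.67, 3.1, 0, 6], [5, 0.67, 3.1, 0, 6]]
  ]
}}

```text
t: 21.8
tcp_pos: [0.6125, 0.0504, 0.1017]
tool_rot: [0.711, 0.703, -0.013, -0.0]
force: [-0.1, -1.2, -1.0]
finger_gap: 0.21
gripper_force: 30.6
```

```bash
python3 go.py .6143 .052 .0245 -1.4; python3 - <<'E'
from det import *
a=manip.snapshot("side")[:,:,::-1]; cv2.imwrite("pics/s9f.png",a)
c=a[180:300,230:330]; cv2.imwrite("pics/s9.png",cv2.resize(np.clip(255*(c/255.)**.6*1.1,0,255).astype(np.uint8),None,fx=5,fy=5))
b=manip.snapshot("top")[:,:,::-1]; cv2.imwrite("pics/t9f.png",b)
s=manip.sense(); M=R.from_quat(s["tool_rot"]).as_matrix(); print(M.round(3))
# seat end seen by the side camera: darkest blob 
dk=(a[185:260,235:300].sum(2)<75); print([ (i+185,np.where(r)[0][[0,-1]]+235) for i,r in enumerate(dk) if r.any()][::3])
print(proj("side",[s["tcp_pos"]+[0.0012,.048,.005],s["tcp_pos"]+[-.0012,-.048,.005]]).round(1).tolist())
E
```

```text
t 21.8 shift [0.1  0.11 2.57] yaw 0.08 phi -0.7 tcp [0.6125 0.0504 0.1017] q [-0.09  0.69  1.55 -0.02  0.92 -0.06] gap 17.9 F [-0.1 -1.2 -1. ]
[[ 0.014  1.    -0.018]
 [ 1.    -0.014 -0.018]
 [-0.018 -0.018 -1.   ]]
[(185, array([235, 263])), (188, array([235, 264])), (191, array([235, 260])), (194, array([235, 275])), (197, array([235, 274])), (200, array([235, 292])), (203, array([235, 293])), (206, array([235, 293])), (209, array([235, 293])), (212, array([235, 293])), (215, array([237, 290])), (218, array([242, 286])), (221, array([242, 260])), (224, array([243, 260])), (227, array([243, 259])), (230, array([243, 257])), (233, array([242, 251])), (236, array([240, 250])), (239, array([238, 249])), (242, array([237, 247])), (245, array([238, 245])), (248, array([262, 263]))]
[[239.9, 243.0], [259.0, 217.6]]
```

Call:
{"method": "drive_tool", "body": {
  "motion": [
    [[5, 0.1, 0.05, 0.6, 0], [5, 0.2, 0.1, 1.2, 0], [5, 0.2, 0.1, 1.8, 0], [5, 0.22, 0.1, 2.3, 0.1], [5, 0.22, 0.1, 2.55, 0.1], [5, 0.22, 0.1, 2.55, 0.1]]
  ]
}}

```text
t: 22.5
tcp_pos: [0.6147, 0.0554, 0.0245]
tool_rot: [0.717, 0.697, -0.013, 0.0]
force: [-0.3, 0.3, 0.7]
finger_gap: 0.21
gripper_force: 30.9
```

```bash
python3 go.py .6143 .026 .0238 -1.4; python3 - <<'E'
from det import *
a=manip.snapshot("side")[:,:,::-1]; cv2.imwrite("pics/s10f.png",a)
c=a[180:300,225:335]; cv2.imwrite("pics/s10.png",cv2.resize(np.clip(255*(c/255.)**.5*1.1,0,255).astype(np.uint8),None,fx=5,fy=5,interpolation=cv2.INTER_CUBIC))
E
```

```text
t 22.5 shift [-0.98  0.02  0.04] yaw -0.04 phi -1.7 tcp [0.6147 0.0554 0.0245] q [-0.08  0.8   1.57 -0.03  0.78 -0.03] gap 18.0 F [-0.3  0.3  0.7]
```

View pics/s10.png

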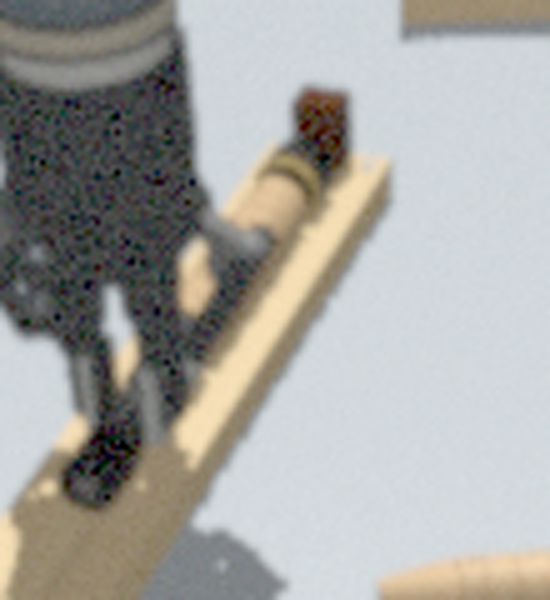

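The seat is aligned over the groove behind the rear grip, black end towards the camera. While holding it low, I'll push the train towards the stop.

Call:
{"method": "drive_tool", "body": {
  "motion": [
    [[5, -0.08, 0, 0.02, 0], [5, -0.16, 0, 0.02, 0], [5, -0.24, 0, 0.02, 0], [5, -0.32, 0, 0.02, 0], [5, -0.4, 0, 0.02, 0], [5, -0.48, 0, 0.02, 0], [5, -0.56, 0, 0.02, 0], [5, -0.64, 0, 0.02, 0]]
  ]
}}

```text
t: 23.35
tcp_pos: [0.614, 0.0362, 0.0247]
tool_rot: [0.717, 0.697, -0.013, 0.0]
force: [-0.6, -0.4, -0.3]
finger_gap: 0.21
gripper_force: 30.9
```

Call:
{"method": "drive_tool", "body": {
  "motion": [
    [[5, -0.06, 0, 0, 0], [5, -0.12, 0, 0, 0], [5, -0.18, 0, 0, 0], [5, -0.24, 0, 0, 0], [5, -0.24, 0, 0, 0]]
  ]
}}

```text
t: 23.85
tcp_pos: [0.6138, 0.0289, 0.0248]
tool_rot: [0.717, 0.697, -0.013, 0.0]
force: [0.8, -0.2, -0.2]
finger_gap: 0.215
gripper_force: 30.9
```

```bash
python3 go.py .6143 .026 .0238 -1.4; python3 - <<'E'
from det import *
a=manip.snapshot("side")[:,:,::-1]; cv2.imwrite("pics/s11f.png",a)
E
```

```text
t 23.85 shift [-0.1   0.02  0.04] yaw -0.04 phi -1.7 tcp [0.6138 0.0289 0.0248] q [-0.12  0.8   1.58 -0.03  0.78 -0.07] gap 18.4 F [ 0.8 -0.2 -0.2]
```

Low forces so far; I'll continue gently until it meets the stop.

Call:
{"method": "drive_tool", "body": {
  "motion": [
    [[5, -0.05, 0, 0, 0], [5, -0.1, 0, 0, 0], [5, -0.12, 0, 0, 0], [5, -0.12, 0, 0, 0]]
  ]
}}

```text
t: 24.3
tcp_pos: [0.6137, 0.0274, 0.025]
tool_rot: [0.718, 0.696, -0.012, -0.001]
force: [1.3, 6.1, 0.5]
finger_gap: 0.21
gripper_force: 31.0
```

Call:
{"method": "drive_tool", "body": {
  "motion": [
    [[5, -0.05, 0, 0, 0], [5, -0.1, 0, 0, 0], [5, -0.12, 0, 0, 0], [5, -0.12, 0, 0, 0]]
  ]
}}

```text
t: 24.7
tcp_pos: [0.6136, 0.0271, 0.0252]
tool_rot: [0.718, 0.696, -0.01, -0.002]
force: [1.6, 15.8, 1.4]
finger_gap: 0.209
gripper_force: 31.1
```

Contact: the train is against the stop at seat y = 0.027 (0.026 predicted). Relax, release and retreat.

Call:
{"method": "drive_tool", "body": {
  "motion": [
    [[5, 0.17, 0, 0, 0], [5, 0.17, 0, 0, 0], [5, 0.17, 0, 0.02, 0], [22, 0.17, 0, 0.02, 0], [32, 0.17, 0, 0.02, 0], [45, 0.17, 0, 0, 0], [50, 0.17, 0, 0, 0], [50, 0.17, 0, -0.5, 0], [60, 0.17, 0, -1.4, 0], [80, 0.17, 0, -2.6, 0]]
  ]
}}

```text
t: 25.7
tcp_pos: [0.614, 0.0285, 0.1031]
tool_rot: [0.717, 0.697, -0.014, -0.001]
force: [1.1, 0.6, 0.1]
finger_gap: 0.851
gripper_force: 0.0
```

```bash
python3 go.py .452 .107 .11 -69.4; python3 - <<'E'
from det import *
a=manip.snapshot("side")[:,:,::-1]; cv2.imwrite("pics/s12f.png",a)
E
```

```text
t 25.7 shift [ 2.45 -5.48 -0.16] yaw 8.46 phi -1.7 tcp [0.614  0.0285 0.1031] q [-0.13  0.68  1.55 -0.03  0.93 -0.08] gap 72.7 F [1.1 0.6 0.1]
```

Call:
{"method": "drive_tool", "body": {
  "motion": [
    [[75, 0.2, -0.5, -0.2, 1], [75, 0.5, -1.2, -0.2, 2], [75, 0.8, -2, -0.2, 3], [70, 1.2, -2.8, -0.2, 4], [70, 1.6, -3.7, -0.2, 5], [65, 2, -4.6, -0.2, 6], [60, 2.3, -5.5, -0.2, 7], [60, 2.4, -5.7, -0.2, 8], [60, 2.4, -5.7, -0.2, 8.5], [60, 2.4, -5.7, -0.2, 8.5]]
  ]
}}

```text
t: 26.75
tcp_pos: [0.4468, 0.1058, 0.1115]
tool_rot: [0.984, 0.177, -0.01, 0.007]
force: [-0.1, -0.5, 0.2]
finger_gap: 0.708
gripper_force: 0.0
```

Call:
{"method": "drive_tool", "body": {
  "motion": [
    [[60, 0, 0, 0, 0]]
  ]
}}

```text
t: 26.85
tcp_pos: [0.4472, 0.1055, 0.1112]
tool_rot: [0.984, 0.177, -0.01, 0.007]
force: [0.3, -0.4, -0.7]
finger_gap: 0.703
gripper_force: 0.0
```

```bash
python3 go.py .4446 .1045 .0065 -69.4; python3 - <<'E'
from det import *
b=manip.snapshot("top")[:,:,::-1]; cv2.imwrite("pics/t13f.png",b)
print(b[199:203].mean(0)[285:385].sum(1).round().astype(int).tolist())
for u,z in((280,.027),(290,.027),(300,.027),(315,.03)): print(u,cast("top",[(u,201)],z)[0].round(4))
E
```

```text
t 26.85 shift [-0.02 -0.04  3.49] yaw -0.02 phi -69.6 tcp [0.4472 0.1055 0.1112] q [-0.    0.52  1.94 -0.03  0.7   1.24] gap 60.1 F [ 0.3 -0.4 -0.7]
[69, 36, 30, 40, 43, 14, 47, 36, 44, 26, 24, 25, 48, 22, 22, 44, 13, 30, 57, 66, 50, 58, 65, 39, 44, 62, 44, 31, 34, 15, 340, 402, 362, 362, 368, 370, 374, 328, 283, 307, 304, 290, 292, 306, 309, 311, 292, 296, 313, 312, 315, 289, 299, 325, 318, 298, 304, 322, 324, 324, 300, 310, 328, 326, 328, 306, 322, 328, 331, 336, 303, 320, 339, 335, 310, 320, 334, 336, 340, 250, 214, 153, 53, 44, 56, 43, 44, 37, 38, 37, 10, 10, 10, 59, 78, 94, 88, 92, 96, 98]
280 [0.6111 0.0872 0.027 ]
290 [0.6109 0.0611 0.027 ]
300 [0.6107 0.0349 0.027 ]
315 [ 0.6096 -0.0042  0.03  ]
```

From the top view, silver nut, cork, brass rim, black cap and stop follow each other without gaps. Now the fore grip.

Call:
{"method": "drive_tool", "body": {
  "motion": [
    [[60, 0, 0, 0.8, 0], [55, 0, -0.04, 1.7, 0], [55, 0, -0.04, 2.6, 0], [55, 0, -0.04, 3.3, 0], [55, 0, -0.04, 3.47, 0], [10, 0, -0.04, 3.47, 0], [10, 0, -0.04, 3.47, 0], [10, 0, -0.04, 3.47, 0], [10, 0, -0.04, 3.47, 0], [10, 0, -0.04, 3.47, 0]]
  ]
}}

```text
t: 27.9
tcp_pos: [0.4447, 0.1049, 0.0071]
tool_rot: [0.984, 0.176, -0.01, 0.007]
force: [-0.1, -0.0, 4.3]
finger_gap: 0.314
gripper_force: 30.2
```

```bash
python3 go.py .6158 .112 .10 -1.4
```

```text
t 27.9 shift [ 5.36  1.79 -3.19] yaw -8.53 phi -69.7 tcp [0.4447 0.1049 0.0071] q [-0.    0.74  1.99 -0.04  0.43  1.25] gap 26.9 F [-0.1 -0.   4.3]
```

Call:
{"method": "drive_tool", "body": {
  "motion": [
    [[10, 0, 0, -0.9, 0], [10, 0, 0, -2.1, -0.5], [10, 0.3, 0.1, -3.1, -1.5], [10, 1, 0.3, -3.2, -2.5], [10, 1.9, 0.6, -3.2, -3.5], [10, 2.9, 1, -3.2, -4.5], [10, 3.9, 1.3, -3.2, -5.5], [10, 4.8, 1.6, -3.2, -6.5], [10, 5.35, 1.8, -3.2, -7.5], [10, 5.35, 1.8, -3.2, -8.5]]
  ]
}}

```text
t: 28.9
tcp_pos: [0.6183, 0.1114, 0.0996]
tool_rot: [0.715, 0.699, -0.011, 0.002]
force: [-0.6, 0.3, 0.2]
finger_gap: 0.318
gripper_force: 29.8
```

Call:
{"method": "drive_tool", "body": {
  "motion": [
    [[10, 0, 0, 0, 0], [10, 0, 0, 0, 0], [10, 0, 0, 0, 0]]
  ]
}}

```text
t: 29.2
tcp_pos: [0.6144, 0.1117, 0.0993]
tool_rot: [0.718, 0.696, -0.013, -0.0]
force: [-0.2, 0.2, 0.2]
finger_gap: 0.32
gripper_force: 29.8
```

```bash
python3 go.py .6158 .112 .0243 -1.4; python3 - <<'E'
from det import *
a=manip.snapshot("side")[:,:,::-1]; cv2.imwrite("pics/s14f.png",a); w=(a.astype(int)@[-1,0,1])
s=manip.sense()["tcp_pos"]; print(proj("side",[s+[0,.05,.007],s+[0,-.026,.007]]).round(1).tolist())
for v in range(236,276,4): print(v,(w[v,205:260]>25).astype(int).tolist())
E
```

```text
t 29.2 shift [0.06 0.09 2.5 ] yaw -0.05 phi -1.8 tcp [0.6144 0.1117 0.0993] q [ 0.01  0.7   1.52 -0.02  0.94  0.05] gap 27.4 F [-0.2  0.2  0.2]
[[226.2, 262.1], [242.1, 239.6]]
236 [0, 0, 0, 0, 0, 0, 0, 0, 0, 0, 0, 0, 0, 0, 0, 0, 0, 0, 0, 0, 0, 0, 0, 0, 0, 0, 0, 0, 0, 0, 0, 1, 1, 1, 1, 1, 0, 0, 0, 0, 0, 0, 0, 0, 0, 0, 0, 0, 0, 0, 0, 0, 0, 0, 1]
240 [0, 0, 0, 0, 0, 0, 0, 0, 0, 0, 0, 0, 0, 0, 0, 0, 0, 0, 0, 0, 0, 0, 0, 0, 0, 0, 0, 1, 1, 1, 1, 1, 1, 1, 1, 1, 0, 0, 0, 0, 0, 0, 0, 0, 0, 0, 0, 0, 0, 0, 0, 1, 1, 1, 1]
244 [0, 0, 0, 0, 0, 0, 0, 0, 0, 0, 0, 0, 0, 0, 0, 0, 0, 0, 0, 0, 0, 0, 0, 0, 0, 1, 1, 1, 1, 1, 1, 1, 1, 1, 1, 1, 0, 0, 0, 0, 0, 0, 0, 0, 0, 0, 0, 0, 1, 1, 1, 1, 1, 0, 0]
248 [0, 0, 0, 0, 0, 0, 0, 0, 0, 0, 0, 0, 0, 0, 0, 0, 0, 0, 0, 0, 0, 0, 1, 1, 1, 1, 1, 1, 1, 1, 1, 1, 1, 1, 1, 1, 0, 0, 0, 0, 0, 0, 0, 0, 1, 1, 1, 1, 1, 1, 1, 0, 0, 0, 0]
252 [0, 0, 0, 0, 0, 0, 0, 0, 0, 0, 0, 0, 0, 0, 0, 0, 0, 0, 0, 0, 0, 1, 1, 1, 1, 1, 1, 1, 1, 1, 1, 1, 1, 1, 1, 1, 0, 0, 0, 0, 0, 0, 1, 1, 1, 1, 1, 1, 1, 1, 0, 0, 0, 0, 0]
256 [0, 0, 0, 0, 0, 0, 0, 0, 0, 0, 0, 0, 0, 0, 0, 0, 0, 0, 0, 0, 1, 1, 1, 1, 1, 1, 1, 1, 1, 1, 1, 1, 1, 0, 0, 0, 0, 0, 0, 1, 1, 1, 1, 1, 1, 1, 1, 0, 0, 0, 0, 0, 0, 0, 0]
260 [0, 0, 0, 0, 0, 0, 0, 0, 0, 0, 0, 0, 0, 0, 0, 0, 0, 0, 0, 0, 0, 0, 0, 1, 1, 1, 1, 1, 0, 0, 0, 0, 0, 0, 0, 0, 1, 1, 1, 1, 1, 1, 1, 0, 0, 0, 0, 0, 0, 0, 0, 0, 0, 0, 0]
264 [0, 0, 0, 0, 0, 0, 0, 0, 0, 0, 0, 0, 0, 0, 0, 0, 0, 0, 0, 0, 0, 0, 0, 0, 0, 0, 0, 0, 0, 0, 0, 0, 0, 0, 1, 1, 1, 1, 1, 1, 0, 0, 0, 0, 0, 0, 0, 0, 0, 0, 0, 0, 0, 1, 1]
268 [0, 0, 0, 0, 0, 0, 0, 0, 0, 0, 0, 0, 0, 0, 0, 0, 0, 0, 0, 0, 0, 0, 0, 0, 0, 0, 0, 0, 0, 0, 0, 1, 1, 1, 1, 1, 1, 1, 0, 0, 0, 0, 0, 0, 0, 0, 0, 0, 0, 0, 0, 1, 1, 1, 1]
272 [0, 0, 0, 0, 0, 0, 0, 0, 0, 0, 0, 0, 0, 0, 0, 0, 0, 0, 0, 0, 0, 0, 0, 0, 0, 0, 0, 0, 1, 1, 1, 1, 1, 1, 1, 1, 1, 1, 1, 1, 0, 0, 0, 0, 0, 0, 0, 0, 0, 1, 1, 1, 1, 1, 1]
```

The narrow end faces the camera. I'll lower it with extra clearance, then slide it to the seat until contact.

Call:
{"method": "drive_tool", "body": {
  "motion": [
    [[10, 0.2, 0.05, 0.6, 0], [10, 0.4, 0.1, 1.2, 0], [10, 0.4, 0.1, 1.8, 0], [10, 0.4, 0.1, 2.3, 0], [10, 0.4, 0.1, 2.48, 0], [10, 0.4, 0.1, 2.48, 0]]
  ]
}}

```text
t: 29.85
tcp_pos: [0.6169, 0.1222, 0.024]
tool_rot: [0.717, 0.696, -0.013, -0.0]
force: [0.0, -0.8, -0.4]
finger_gap: 0.319
gripper_force: 29.6
```

Call:
{"method": "drive_tool", "body": {
  "motion": [
    [[10, -0.08, 0, 0.02, 0], [10, -0.16, 0, 0.02, 0], [10, -0.24, 0, 0.02, 0], [10, -0.32, 0, 0.02, 0], [10, -0.4, 0, 0.02, 0], [10, -0.4, 0, 0.02, 0]]
  ]
}}

```text
t: 30.45
tcp_pos: [0.6169, 0.1097, 0.0243]
tool_rot: [0.718, 0.696, -0.013, 0.0]
force: [-0.9, -0.2, -0.7]
finger_gap: 0.317
gripper_force: 29.6
```

Call:
{"method": "drive_tool", "body": {
  "motion": [
    [[10, -0.06, 0, 0, 0], [10, -0.12, 0, 0, 0], [10, -0.18, 0, 0, 0], [10, -0.24, 0, 0, 0], [10, -0.24, 0, 0, 0]]
  ]
}}

```text
t: 30.95
tcp_pos: [0.6166, 0.1027, 0.0244]
tool_rot: [0.717, 0.696, -0.013, 0.0]
force: [-0.2, 0.9, -1.3]
finger_gap: 0.315
gripper_force: 29.6
```

Call:
{"method": "drive_tool", "body": {
  "motion": [
    [[10, -0.05, 0, 0, 0], [10, -0.1, 0, 0, 0], [10, -0.12, 0, 0, 0], [10, -0.12, 0, 0, 0]]
  ]
}}

```text
t: 31.35
tcp_pos: [0.6164, 0.0994, 0.0244]
tool_rot: [0.717, 0.697, -0.013, 0.0]
force: [0.2, -0.1, 0.5]
finger_gap: 0.321
gripper_force: 29.6
```

Call:
{"method": "drive_tool", "body": {
  "motion": [
    [[10, -0.05, 0, 0, 0], [10, -0.1, 0, 0, 0], [10, -0.12, 0, 0, 0], [10, -0.12, 0, 0, 0]]
  ]
}}

```text
t: 31.75
tcp_pos: [0.6163, 0.0992, 0.0246]
tool_rot: [0.718, 0.696, -0.011, -0.001]
force: [0.7, 10.9, -0.3]
finger_gap: 0.319
gripper_force: 29.6
```

Contact at y = 0.0993 (0.100 predicted). Relax, release and move away to the left for a clear top view.

Call:
{"method": "drive_tool", "body": {
  "motion": [
    [[10, 0.1, 0, 0, 0], [10, 0.1, 0, 0, 0], [10, 0.1, 0, 0.02, 0], [29, 0.1, 0, 0.02, 0], [36, 0.1, 0, 0.02, 0], [48, 0.1, 0, 0, 0], [55, 0.1, 0, 0, 0], [55, 0.1, 0, -0.5, 0], [60, 0.1, 0, -1.4, 0], [80, 0.1, 0, -2.8, 0]]
  ]
}}

```text
t: 32.75
tcp_pos: [0.6162, 0.1001, 0.108]
tool_rot: [0.717, 0.697, -0.015, -0.002]
force: [0.4, -0.5, -0.8]
finger_gap: 0.85
gripper_force: 0.0
```

Call:
{"method": "drive_tool", "body": {
  "motion": [
    [[85, 0.8, -0.8, -1, 0], [85, 1.8, -1.6, -2, 0], [85, 2.8, -2.5, -2, 0], [85, 3.8, -3.5, -2, 0], [85, 4.8, -4.5, -2, 0], [85, 5.8, -5.5, -2, 0], [85, 6.8, -6.3, -2, 0], [85, 7.6, -6.6, -2, 0], [85, 8, -6.6, -2, 0], [85, 8, -6.6, -2, 0]]
  ]
}}

```text
t: 33.75
tcp_pos: [0.429, 0.3485, 0.1684]
tool_rot: [0.717, 0.697, -0.011, 0.001]
force: [-0.4, -0.3, -0.2]
finger_gap: 0.999
gripper_force: 0.0
```

```bash
python3 go.py .45 .36 .2 -1.4; python3 - <<'E'
from det import *
b=manip.snapshot("top")[:,:,::-1]; a=manip.snapshot("side")[:,:,::-1]; cv2.imwrite("pics/t15f.png",b); cv2.imwrite("pics/s15f.png",a)
print("axis row",b[199:203].mean(0)[225:392].sum(1).round().astype(int).tolist())
warm,dark=masks(b)
# dark seat in the groove
c=comp(dark,(280,185,318,218)); r=cv2.minAreaRect(c); print("seat",r, cast("top",cv2.boxPoints(r),.028)[:,:2].round(4).tolist())
# others: unmoved?
for n,bx,m,z in(("spool",(228,298,250,320),warm,.024),("bottle",(165,202,190,227),warm,.03),("block",(440,185,482,236),warm,.035)):
    try: k=comp(m,bx); print(n,cv2.contourArea(k),np.round(cv2.minAreaRect(k)[0],1))
    except ValueError: print(n,"hidden")
# columns across the train: R-B/brightness profile rows
for u in (262,270,276,284,298,312,319,330,345,360,369): print(u,b[190:214,u].astype(int).sum(1).tolist())
E
```

```text
t 33.75 shift [ 0.38  0.67 -1.07] yaw -0.02 phi -1.6 tcp [0.429  0.3485 0.1684] q [ 0.48  0.52  1.66 -0.01  0.98  0.52] gap 85.3 F [-0.4 -0.3 -0.2]
axis row [190, 188, 138, 137, 166, 285, 379, 375, 358, 370, 368, 373, 352, 277, 278, 308, 308, 308, 300, 314, 304, 311, 306, 306, 305, 308, 306, 277, 209, 160, 138, 172, 187, 201, 214, 210, 221, 232, 238, 235, 246, 233, 223, 239, 267, 240, 256, 267, 262, 268, 254, 257, 282, 280, 262, 236, 260, 284, 287, 284, 188, 18, 40, 31, 35, 28, 40, 27, 22, 34, 31, 29, 23, 27, 22, 29, 25, 36, 52, 54, 62, 60, 37, 50, 56, 51, 22, 28, 28, 20, 318, 383, 335, 333, 340, 352, 350, 304, 269, 280, 289, 262, 275, 285, 287, 291, 274, 278, 296, 297, 291, 276, 278, 295, 302, 276, 281, 303, 300, 301, 280, 292, 306, 305, 308, 288, 290, 307, 304, 315, 292, 292, 310, 311, 294, 302, 315, 313, 321, 225, 195, 139, 38, 44, 54, 47, 30, 29, 43, 22, 14, 14, 2, 54, 79, 78, 83, 82, 82, 94, 213, 357, 374, 372, 374, 372, 370]
seat ((300.5, 200.5), (9.0, 29.0), 90.0) [[0.6242, 0.0715], [0.6236, -0.0043], [0.5994, -0.0041], [0.6, 0.0714]]
spool 108.0 [239.5 308.5]
bottle 74.5 [177
[... 666 characters left out ...]
2, 383, 348, 126, 7, 12, 12, 44, 41, 16, 5, 12, 88, 118, 364, 369, 365, 360, 378, 246, 91]
319 [314, 356, 368, 367, 378, 295, 268, 266, 409, 331, 432, 314, 285, 246, 179, 111, 120, 263, 360, 365, 369, 374, 303, 117]
330 [311, 361, 359, 374, 372, 291, 275, 288, 312, 310, 314, 287, 252, 223, 171, 122, 105, 111, 358, 367, 375, 370, 412, 148]
345 [357, 379, 360, 364, 377, 329, 243, 264, 274, 291, 295, 284, 249, 224, 184, 143, 116, 116, 369, 366, 385, 373, 412, 152]
360 [369, 365, 363, 370, 370, 385, 227, 239, 279, 295, 315, 322, 277, 247, 213, 154, 88, 127, 252, 377, 372, 375, 393, 160]
369 [365, 352, 369, 372, 387, 236, 65, 48, 19, 46, 62, 70, 39, 33, 7, 23, 0, 101, 95, 374, 385, 388, 391, 266]
```

```bash
python3 - <<'E'
from h import *
a=cv2.imread("pics/s15f.png").astype(int); th=np.linspace(0,2*np.pi,90); yc=.1115
for p in(-.12,0,.12):
    P=np.array([[.613+.025*(yc+k)+(.014 if k<.008 else .014-(k-.008)*.0055/.03)*np.cos(t),yc+k,.0302-k*np.tan(p)+(.014 if k<.008 else .014-(k-.008)*.0055/.03)*np.sin(t)] for k in np.linspace(-.038,.038,60) for t in th])
    q=proj("side",P); print(p,[(u,round(q[abs(q[:,0]-u)<.6][:,1].min(),1),round(q[abs(q[:,0]-u)<.6][:,1].max(),1)) for u in(228,232,236,240,244)])
for u in(228,232,236,240,244): print(u,"from row 250:",a[250:300,u].sum(1).tolist())
print({k:manip.sense()[k] for k in("t","force")})
E
```

```text
-0.12 [(228, np.float64(285.5), np.float64(291.4)), (232, np.float64(277.4), np.float64(293.5)), (236, np.float64(273.0), np.float64(292.5)), (240, np.float64(268.3), np.float64(289.7)), (244, np.float64(265.1), np.float64(286.9))]
0 [(228, np.float64(287.6), np.float64(293.1)), (232, np.float64(277.7), np.float64(295.4)), (236, np.float64(272.2), np.float64(294.6)), (240, np.float64(266.4), np.float64(291.0)), (244, np.float64(263.2), np.float64(287.4))]
0.12 [(228, np.float64(290.0), np.float64(294.8)), (232, np.float64(278.2), np.float64(297.3)), (236, np.float64(271.3), np.float64(296.7)), (240, np.float64(264.5), np.float64(292.4)), (244, np.float64(261.1), np.float64(288.0))]
228 from row 250: [432, 430, 433, 437, 433, 434, 441, 443, 437, 442, 437, 433, 438, 437, 438, 437, 441, 431, 439, 428, 436, 443, 434, 438, 435, 443, 436, 440, 435, 450, 451, 450, 447, 449, 438, 426, 421, 399, 348, 280, 253, 287, 328, 362, 362, 362, 347, 329, 333, 329]
232 from row 250: [440, 437, 434, 438, 432, 441, 429, 435, 442, 436, 439, 439, 442, 436, 430, 437, 444, 433, 439, 436, 434, 431, 429, 445, 4
[... 231 characters left out ...]
8, 197, 204, 195, 202, 201, 159, 151, 149, 163, 177, 192, 232, 319, 366, 389, 377, 342, 312, 276, 250, 223, 187, 161, 144, 154, 154, 142, 157, 170, 219, 318, 403]
240 from row 250: [39, 51, 45, 45, 37, 65, 30, 56, 18, 29, 40, 26, 51, 31, 49, 39, 16, 60, 65, 9, 59, 43, 25, 34, 28, 39, 41, 43, 5, 45, 6, 89, 176, 212, 206, 184, 172, 152, 142, 129, 142, 153, 175, 218, 333, 405, 441, 442, 461, 452]
244 from row 250: [44, 21, 39, 46, 71, 38, 57, 62, 45, 47, 16, 10, 23, 22, 45, 26, 10, 45, 4, 33, 21, 39, 27, 5, 18, 50, 31, 55, 37, 6, 47, 80, 125, 142, 137, 139, 143, 152, 195, 249, 303, 371, 421, 445, 454, 451, 462, 455, 461, 454]
{'t': 33.85, 'force': array([ 0.39860331,  0.59180114, -0.81068792])}
```

The fore grip's upper outline (228: ~287, 232: ~277) matches a level pose in the groove, and the bottle, spool and block have not moved. Handing in.

```bash
python3 -c "
from station import manip
print(manip.sign_off())"
```

```text
the job is handed in; nothing more can be done
None
```

I handed the job in at about 34 s. The last images show butt cap, rear grip, reel seat and fore grip end to end in the groove from the stop, with no visible gaps and each the right way round. The bottle, spool and block did not move, and the hand-in returned no verdict.

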